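# Move a valve stem seal to the right guide with spring tongs

### The job

The stem seal has been fitted on the wrong valve guide of the little cylinder head: with the spring tongs from the tool block, reach down into its pocket, pull it off and bed it fully home on the empty guide in the other pocket with a firm push of 12 to 17 N at the stop. Its case is thin, so squeeze it only lightly, never push harder than 20 N, keep the fingers off it and do not force the tongs against the head. Then stand the tongs back in their slot and leave everything else alone.

Things in the scene. Friction and masses are not known exactly. Their poses are not given: they have to be found in the camera images.
- seal_mid (a point): Middle (on the axis, half-way up) of the valve stem seal, a dark steel bobbin 20 mm tall, round about its z axis: bottom flange 20 mm across, 4 mm high; waist 15 mm across, 12 mm high; top collar 19 mm across, 4 mm high; an 11 mm bore right through. It starts fully home on the exhaust guide.
- seal: The stem seal. Origin: centre of its underside, 10 mm below seal_mid. Spring lips in its bore drag on the guide: 3 to 8 N pull it off or push it on, and it stays wherever it is left on the guide. At the stop it beds in under a firm push of 12 to 17 N; its thin case bears at most 14 N of squeeze from each jaw and 20 N of pushing.
- guide_exhaust (a point): Point on the pocket floor on the axis of the guide that carries the seal at the start (behind the smaller port). A seal that is home has its underside on this floor. z is up along the guide; x and y are those of the head.
- guide_inlet (a point): The same point for the empty guide (behind the larger port), where the seal belongs; 72 mm from the other along the head's y axis. Each guide is a 9 mm brass post, 25.5 mm high with a tapered tip, in the middle of a round pocket 49 mm across and 50 mm deep.
- head: Small finned aluminium cylinder head, fixed, gasket face down. Block 88 x 150 mm (116 x 178 mm over the fins), 62 mm high; low bosses and studs reach 74 mm. Origin: centre of its underside; z up; pockets at y = -36 mm (exhaust) and y = +36 mm (inlet), their floors at 12 mm. It bears at most 20 N from the tongs.
- tongs_grip (a point): Middle between the two black ribbed grip pads of the spring tongs, 78 mm above the tips and 38 mm below the top of the bow; z points up from tips to bow, y is the line along which the legs close. The pads are 18 mm wide (along x), 24 mm high and 32 mm apart over their outsides when the tongs are open.
- tongs: The spring tongs, legs included (0.13 kg, 116 mm tall, steel). Origin: as tongs_tip. Squeezed on the pads they begin to close at about 7 N and meet the seal's waist at 12 N, 29 mm over the pads; past that each jaw bears on the seal with about 0.35 of the extra newtons, so about 25 N is right. Let go, they spring open.
- tongs_tip (a point): Point midway between the tips of the tongs, at their lower edge; axes as tongs_grip. The tips carry V jaws 7 mm high (from the lower edge up), shaped to hold the seal's 15 mm waist between flange and collar; open, they pass over a 24 mm circle and measure 40 mm over the outsides of the legs (along y), 19 mm along x.
- leg_a: The leg of the tongs on their +y side, with its grip pad and jaw. Origin: its hinge in the bow, 108 mm above the tips.
- leg_b: The leg of the tongs on their -y side; as leg_a.
- slot (a point): Middle of the floor of the tongs' slot in the beech tool block, 10 mm above the bench; the slot is 24 mm along x by 50 mm along y and 36 mm deep. The tongs stand in it, tips down on this floor, legs apart along y.
- tool_block: Beech tool block, fixed, 85 x 125 x 46 mm; the slot lies 14 mm to +x of its centre, a row of drill shanks up to 64 mm high along its -x edge. Origin: centre of its underside; z up.
- spanner_13: Loose 188 mm spanner on the bench, to be left alone. Origin: centre of its underside.
- nut_m16: Loose 35 mm nut on the bench, to be left alone. Origin: centre of its underside.
- bolt_m10: Loose 56 mm bolt on the bench, to be left alone. Origin: centre of its underside.

How it is judged:
By the outcome, as a careful person would: the job done as asked, in the order asked, and still so for the second after the job is handed in, with the robot touching nothing.
It also fails if it takes over 70 s, if anything falls off the work surface, if the arm or the gripper's body presses on something with over 40 N, if the wrist force passes 120 N, or if a joint passes its speed limit or range.

### The arm

A 6-joint arm with a two-finger parallel gripper is mounted at the origin on a cart in front of the work surface, level with it; the furniture and walls round the work are solid. World frame = base frame: x ahead of the robot, y to its left, z up, the work surface at z = 0. Lengths are in m, angles in rad, forces in N, time in s.
With the tool pointing down it reaches from about 0.3 to 0.775 m from the base axis. Payload 14.6 kg.
Tool frame: the origin (TCP) lies at the very end of the fingers, on their centre line; the grasp point (between the pads) lies 19 mm behind it (ctrl.hold_point_z is the z of the grasp point in the tool frame, in m); z points along the fingers, y is the direction in which the jaws open and shut (so a half turn about z gives the same grasp; the last joint's range is limited). The gripper opens to 94 mm and grips with 3 to 60 N. Pads are 16 mm wide; open, the fingers measure 119 mm over their backs; the gripper's body (75 mm by 177 mm) begins 78 mm behind the grasp point.
Start: joints at [-1.307, 0.3, 1.521, -0, 1.321, -0.067], TCP at [0.179, -0.52, 0.205] pointing down, gripper open.
Joint ranges: [-3.03, 3.03], [-0.79, 2.21], [0.23, 2.52], [-1.04, 4.18], [0, 3.07], [-2.55, 2.55]. Speed limits (rad/s): [2.22, 2.22, 2.57, 3.14, 3.14, 3.14].

### API

Orientations are given as [roll, pitch, yaw] about the fixed x, y, z axes, in that order (R = Rz(yaw) Ry(pitch) Rx(roll)).
In Python, from station import ctrl, cams, hand_in gives the robot as it stands.
- The arm moves only by the tool servo_tool, never from a script. Its argument "rows" is a list of rows, each a list of 7 numbers: the shift along the world's x, y, z in m, then the turn, a rotation vector about the world's x, y, z in rad, then the gripper command: -1 is shut, 1 is fully open, values between are in proportion. A call has exactly 8 rows; each row is the pose to reach, as a shift and turn from the pose measured when the call began; what a row does not reach only later rows make up. A row lasts 1/12 s, in which the tool goes at most 41.7 mm and 7.16 degrees, less where a joint would pass 70% of its speed; a pose out of reach is approached as far as the arm can. A call with a gripper value outside its range is refused whole. The fingers move at their own pace and stop on an object; "newtons" is the grip in N (left out, the last holds). Time passes only in rows, so rows that repeat a pose let the fingers close, or fill a call up. It gives the time, the measured TCP pose, the force and the opening at its end, in the units of the state.
- ctrl.get_obs(): the state, without advancing time (a new reading comes with each control period).
- cams.camera(name): name is "scene" or "top"; returns a dict with "image" (384x512x3 uint8, red, green, blue), "depth" (384x512 float32, m along the optical axis (not along the pixel's ray), 0 where there is no reading), "fx", "fy", "cx", "cy" (pixels), "rvec" (rotation vector, rad) and "tvec" (3), from world to camera coordinates, as OpenCV has them. Camera axes: x right, y down, z forward; pixel columns grow to the right and rows downward; lengths in m; the calibration is good to about 2 mm. A picture is of the moment at which its call begins.
- hand_in(): hands the job in, once; it reports no verdict.
Trained networks look in a picture, given as the dict that the camera call returned (one of the last four; its "shot" number tells which), for a name from the list of things; names that differ only in an ending like _2 or _b are one class to them, and where a whole thing is asked for, a point or a joint stands for the part that bears it (a point fixed in the world has none). Each returns a list of dicts, best first, with "p" (0 to 1); they miss things now and then, are a little off and sometimes report something else, mostly with a low value. They report only what shows in the picture. A call takes as long as a camera call.
- cams.spot_in(picture, name): "box" ([left, top, right, bottom] as shares, 0 to 1, of the picture: columns of its width, rows of its height, round what is visible of it).
- cams.place_of(picture, name): "at" ([column, row] as shares, 0 to 1, of the picture: columns of its width, rows of its height: a listed point, or the origin of a listed thing).
The state is a dict: "time_s": time; "qpos": joint angles; "joint_vel": joint speeds; "tau": joint torques, N m; "ee_pos": TCP position; "eef_rot": TCP orientation; "force": force on the tool from outside, world axes, zero at the start; "moment": the same for the moment, N m; "grip_width": finger opening in m.
Only numpy, scipy, OpenCV 4.12 (cv2) and the standard library are available. Lean on these libraries where they do the work, as an engineer would, in place of code of your own. Each camera call takes 0.05 s, during which the arm holds its last target.

## Working session

There is one attempt and no reset: what is moved stays moved. The work goes in short steps, Python scripts to look and compute and a tool call to move; the robot and the scene stay as the last step left them, time stands still between calls to the robot, and variables do not carry over. Pictures are saved under pics/ and viewed, and the job is handed in when it is done.

Besides the shell and the picture viewer there is one more tool, called after "Emit:" by a JSON object that holds its "op" and its "data", one argument or row to a line. servo_tool: Moves the arm, as the interface text tells. Its arguments: {"type":"object","properties":{"rows":{"type":"array"},"newtons":{"type":"number"}},"required":["rows"]}

```bash
ls; mkdir -p pics
cat > h.py <<'E'
import numpy as np, cv2
from station import ctrl, cams, hand_in
def shot(n,save=None):
    p=cams.camera(n)
    if save: cv2.imwrite('pics/'+save,cv2.cvtColor(p['image'],cv2.COLOR_RGB2BGR))
    return p
def RT(p):
    return cv2.Rodrigues(np.array(p['rvec'],float))[0],np.array(p['tvec'],float).ravel()
def ray(p,u,v):
    R,t=RT(p); d=R.T@np.array([(u-p['cx'])/p['fx'],(v-p['cy'])/p['fy'],1.]); return -R.T@t,d
def at_z(p,u,v,z):
    c,d=ray(p,u,v); return c+d*(z-c[2])/d[2]
def at_d(p,u,v,dep=None):
    if dep is None: dep=p['depth'][int(v),int(u)]
    c,d=ray(p,u,v); return c+d*dep
def proj(p,X):
    R,t=RT(p); q=R@np.array(X)+t; return np.array([p['fx']*q[0]/q[2]+p['cx'],p['fy']*q[1]/q[2]+p['cy']])
def cloud(p):
    R,t=RT(p); v,u=np.mgrid[0:384,0:512]; d=p['depth']
    P=np.stack([(u-p['cx'])/p['fx']*d,(v-p['cy'])/p['fy']*d,d],-1)
    return (P-t)@R
def tri(ps,uvs):
    A=np.zeros((3,3));b=np.zeros(3)
    for p,(u,v) in zip(ps,uvs):
        c,d=ray(p,u,v); d=d/np.linalg.norm(d); M=np.eye(3)-np.outer(d,d); A+=M;b+=M@c
    X=np.linalg.solve(A,b); return X
E
python3 - <<'E'
from h import *
np.set_printoptions(precision=4,suppress=True)
print(ctrl.get_obs(), ctrl.hold_point_z)
a=shot('scene','s0.png');b=shot('top','t0.png')
for p in (a,b):
    R,t=RT(p);print(-R.T@t,R[2],p['fx'])
for n in ['seal_mid','guide_exhaust','guide_inlet','head','tongs_grip','tongs_tip','slot','tool_block','leg_a','leg_b','seal']:
    uv=[]
    for p in (a,b):
        r=cams.place_of(p,n)
        for q in r[:2]: print(n,q['p'],np.array(q['at'])*[512,384])
        if r: uv.append(np.array(r[0]['at'])*[512,384])
    if len(uv)==2: print('  tri',tri((a,b),uv), [proj(p,tri((a,b),uv))-w for p,w in zip((a,b),uv)])
E
```

```text
pics
{'time_s': 0.0, 'qpos': array([-1.3066,  0.3005,  1.5216, -0.    ,  1.3207, -0.0666]), 'joint_vel': array([-0.0014,  0.0021,  0.0027,  0.0002, -0.0002, -0.0005]), 'tau': array([ -0.0006, -53.1806, -35.2738,   0.0708,   0.0244,  -0.0001]), 'ee_pos': array([ 0.1785, -0.5199,  0.2049]), 'eef_rot': array([-3.1404, -0.0001,  0.3308]), 'force': array([0.0003, 0.3675, 1.4284]), 'moment': array([ 0.0045, -0.04  ,  0.0068]), 'grip_width': 0.09406144809224963} -0.0188
[0.0733 0.5779 0.5775] [ 0.5423 -0.6502 -0.5321] 354.4580728224892
[0.3443 0.0075 1.0288] [ 0.2028 -0.026  -0.9789] 362.50264564173494
seal_mid 0.3 [263.1168 216.9984]
seal_mid 0.35 [193.28   226.4832]
  tri [0.4401 0.1291 0.1677] [array([-10.4953,  -2.9761]), array([5.2137, 7.5727])]
guide_exhaust 0.89 [228.3008 272.2944]
guide_exhaust 0.87 [194.816  224.9856]
guide_exhaust 0.66 [184.0128 234.0864]
  tri [0.484  0.1602 0.0033] [array([-0.5958, -0.1449]), array([0.3041, 0.3818])]
guide_inlet 0.86 [217.4976 295.488 ]
guide_inlet 0.57 [172.1856 235.5072]
  tri [0.4585 0.2243 0.0014] [array([-1.9359, -0.4875]), array([0.9357, 1
[... 790 characters left out ...]
2 [333.5168 189.888 ]
  tri [ 0.5392 -0.0669 -0.0052] [array([-0.6857, -0.1504]), array([0.391 , 0.5414])]
leg_a 0.61 [265.8816 186.0864]
leg_a 0.45 [271.8208 184.704 ]
leg_a 0.54 [268.9024 188.3136]
leg_a 0.39 [276.1216 187.2   ]
  tri [ 0.5466 -0.0529  0.1095] [array([-0.0206, -0.0046]), array([0.0126, 0.0167])]
leg_b 0.61 [265.8816 186.0864]
leg_b 0.45 [271.8208 184.704 ]
leg_b 0.54 [268.9024 188.3136]
leg_b 0.39 [276.1216 187.2   ]
  tri [ 0.5466 -0.0529  0.1095] [array([-0.0206, -0.0046]), array([0.0126, 0.0167])]
seal 0.52 [345.9072 205.5168]
seal 0.58 [172.8    236.1984]
seal 0.38 [195.9936 225.2928]
  tri [0.3427 0.1398 0.2769] [array([-51.5092, -19.9651]), array([15.7196, 41.2178])]
```

Run:
```python
import cv2
a=cv2.imread('pics/s0.png');b=cv2.imread('pics/t0.png')
cv2.imwrite('pics/s0c.png',cv2.resize(a[160:340,150:400],None,fx=3,fy=3,interpolation=cv2.INTER_CUBIC))
cv2.imwrite('pics/t0c.png',cv2.resize(b[140:300,120:320],None,fx=3.7,fy=3.7,interpolation=cv2.INTER_CUBIC))
```

```text
(no output)
```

View pics/s0.png

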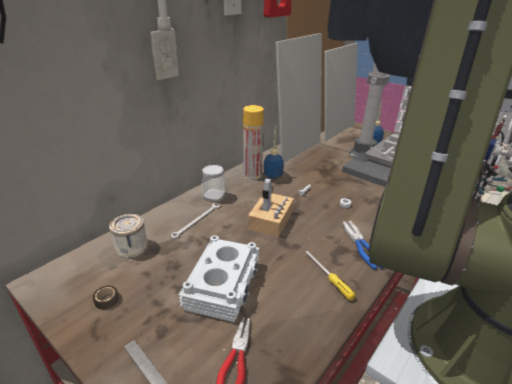

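View pics/s0c.png

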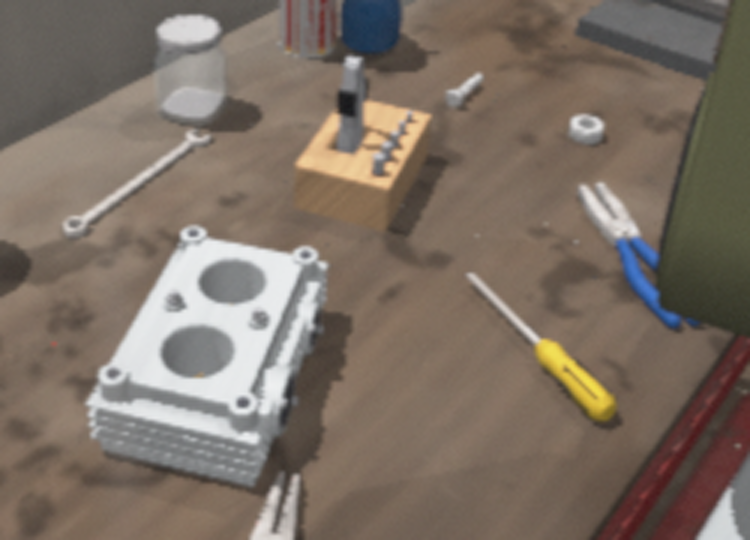

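View pics/t0c.png

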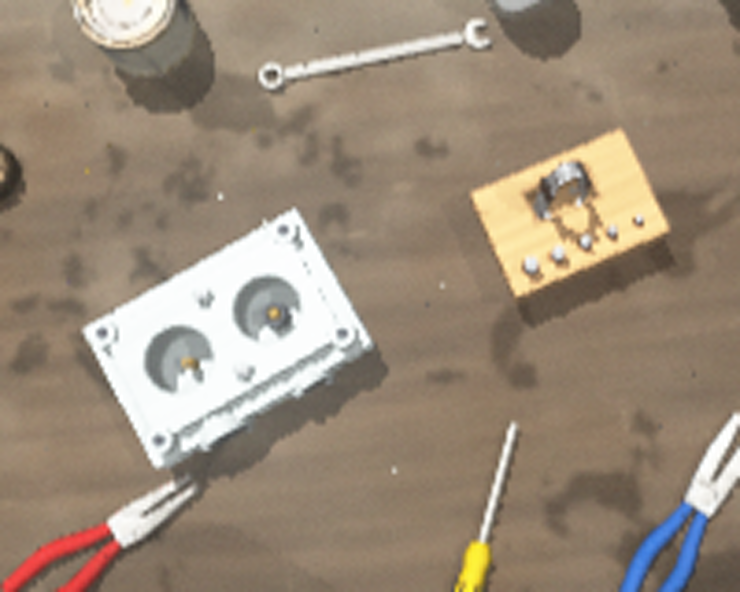

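View pics/t0.png

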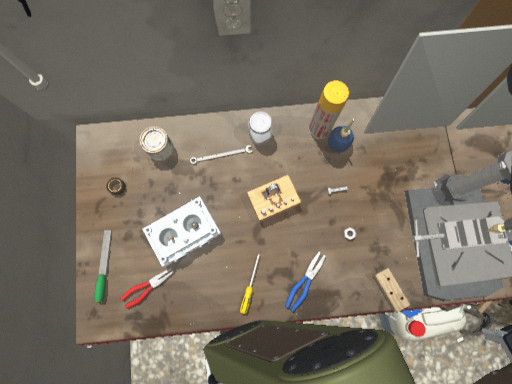

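```bash
cat > m1.py <<'E'
from h import *
np.set_printoptions(precision=4,suppress=True)
a=shot('scene');b=shot('top')
def rect(P,c,r,z0,z1,name):
    m=(P[...,2]>z0)&(P[...,2]<z1)&(np.hypot(P[...,0]-c[0],P[...,1]-c[1])<r)
    q=P[m]; rr=cv2.minAreaRect(q[:,:2].astype(np.float32)); print(name,m.sum(),'z med',np.median(q[:,2]),rr); return q
for p,n in ((a,'scene'),(b,'top')):
    P=cloud(p)
    m=(p['depth']>0)&(P[...,0]>.3)&(P[...,0]<.6)&(np.abs(P[...,1])<.3)&(np.abs(P[...,2])<.01); print(n,'bench z',np.median(P[m][:,2]),P[m][:,2].std())
    rect(P,(.54,-.065),.1,.035,.052,'block '+n)
    rect(P,(.47,.19),.12,.053,.068,'head '+n)
    rect(P,(.47,.19),.12,.03,.068,'headfull '+n)
    rect(P,(.55,-.065),.05,.08,.14,'tongs '+n)
    rect(P,(.55,-.065),.05,.105,.14,'tongstop '+n)
E
python3 m1.py
```

```text
scene bench z 0.0005335756794421845 0.001448825227746201
block scene 800 z med 0.04630676626288817 ((0.5334635376930237, -0.06549537181854248), (0.08591917902231216, 0.12863382697105408), 17.95716094970703)
head scene 2073 z med 0.06222138477750799 ((0.46280136704444885, 0.19201107323169708), (0.1132391169667244, 0.16753129661083221), 24.763944625854492)
headfull scene 3697 z med 0.05753497756265775 ((0.4635154604911804, 0.1927068680524826), (0.12312241643667221, 0.17884913086891174), 24.82377052307129)
tongs scene 137 z med 0.10047935645484674 ((0.5468918681144714, -0.06125941127538681), (0.016643309965729713, 0.034553539007902145), 20.060617446899414)
tongstop scene 51 z med 0.11834290980445404 ((0.5469650626182556, -0.06157206371426582), (0.01144634559750557, 0.022506456822156906), 13.041594505310059)
top bench z 0.00019918053579157287 0.002035214816384596
block top 1162 z med 0.04610440377948069 ((0.5348834991455078, -0.06690746545791626), (0.08590132743120193, 0.1255732923746109), 17.677202224731445)
head top 1512 z med 0.0622130086593381 ((0.4633048176765442, 0.19082459807395935), (0.11401446908712387, 0.16987982392311096), 24.586267471313477)
headfull top 2503 z med 0.060181162118800174 ((0.46436384320259094, 0.191809743642807), (0.12296295166015625, 0.17833998799324036), 24.88943099975586)
tongs top 79 z med 0.11282503526842767 ((0.547713041305542, -0.06268752366304398), (0.01668035425245762, 0.03294491022825241), 19.20113754272461)
tongstop top 46 z med 0.12347947672871655 ((0.5480729937553406, -0.06241826340556145), (0.012277510017156601, 0.023343198001384735), 17.100191116333008)
```

```bash
cat > m2.py <<'E'
from h import *
np.set_printoptions(precision=4,suppress=True)
def holes(p):
    P=cloud(p); R,t=RT(p); v,u=np.mgrid[0:384,0:512]
    D=np.stack([(u-p['cx'])/p['fx'],(v-p['cy'])/p['fy'],np.ones_like(u,float)],-1)@R; c=-R.T@t
    Q=c+D*((.062-c[2])/D[...,2])[...,None]
    out=[]
    for g in ((.4786,.1588),(.4484,.2242)):
        g=np.array(g)
        for _ in range(4):
            m=(np.hypot(Q[...,0]-g[0],Q[...,1]-g[1])<.032)&(P[...,2]<.056)&(P[...,2]>-.01)&(p['depth']>0)
            w=Q[m][:,:2]; g=w.mean(0)
        # minEnclosing-ish: fit radius
        out.append(g); print(g,'n',m.sum(),'rmax',np.sort(np.hypot(*(w-g).T))[-5:],'reff',np.sqrt(m.sum()*np.abs(np.linalg.det(np.stack([Q[230,190,:2]-Q[230,189,:2],Q[231,190,:2]-Q[230,190,:2]])))/np.pi))
        s=P[m]; k=(s[:,2]>.0285)&(s[:,2]<.05)
        print('   high pts',k.sum(),s[k].mean(0),s[k][:,2].max(), 'floor',np.percentile(s[:,2],[2,10,20,50]))
    d=out[1]-out[0];print('dist',np.hypot(*d),'yaw',np.arctan2(-d[0],d[1]),'mid',(out[0]+out[1])/2)
    return out
if __name__=='__main__':
    for n in('scene','top'):
        p=shot(n);print(n);holes(p)
E
python3 m2.py
```

```text
scene
[0.4794 0.164 ] n 223 rmax [0.0227 0.0228 0.0229 0.023  0.023 ] reff 0.02513662528798137
   high pts 140 [0.4965 0.1459 0.0401] 0.0498429746045698 floor [0.0196 0.0251 0.0292 0.0399]
[0.4491 0.2288] n 300 rmax [0.0233 0.0236 0.0238 0.024  0.024 ] reff 0.02915514240271329
   high pts 169 [0.4666 0.2129 0.0394] 0.04992745635272279 floor [0.0152 0.0207 0.0257 0.0382]
dist 0.07154583573108897 yaw 0.4374985433411834 mid [0.4643 0.1964]
top
[0.4818 0.1598] n 252 rmax [0.0239 0.0239 0.024  0.0242 0.0243] reff 0.023876499523140787
   high pts 70 [0.4893 0.1673 0.0361] 0.04954210919085188 floor [0.0092 0.0104 0.0113 0.0143]
[0.4518 0.2251] n 256 rmax [0.0238 0.0238 0.0239 0.0242 0.0242] reff 0.024065249492183926
   high pts 47 [0.4598 0.2383 0.0384] 0.048580946316198644 floor [0.008  0.0101 0.0113 0.0137]
dist 0.07183723158423316 yaw 0.4307851312860712 mid [0.4668 0.1925]
```

```bash
cat > m3.py <<'E'
from h import *
from scipy.optimize import minimize
np.set_printoptions(precision=4,suppress=True)
def fit(p,yaw=.432):
    R,t=RT(p); v,u=np.mgrid[0:384,0:512]
    D=np.stack([(u-p['cx'])/p['fx'],(v-p['cy'])/p['fy'],np.ones_like(u,float)],-1)@R; c=-R.T@t
    Q=c+D*((.062-c[2])/D[...,2])[...,None]
    def cast(D,cx,cy,solid):
        a=(.062-c[2])/D[:,2]; f=(.012-c[2])/D[:,2]
        q=c+D*a[:,None]; inside=np.hypot(q[:,0]-cx,q[:,1]-cy)<.0245
        A=D[:,0]**2+D[:,1]**2;B=(c[0]-cx)*D[:,0]+(c[1]-cy)*D[:,1]
        def cyl(r,far):
            C=(c[0]-cx)**2+(c[1]-cy)**2-r*r; dd=B*B-A*C; ok=dd>0
            return ok,(-B+(1 if far else -1)*np.sqrt(np.maximum(dd,0)))/A
        _,w=cyl(.0245,True); d=np.where(inside,np.minimum(f,w),a)
        for r,z0,z1 in solid:
            ok,s=cyl(r,False); z=c[2]+s*D[:,2]; h=ok&(z>z0)&(z<z1)&inside; d=np.where(h,np.minimum(d,s),d)
            s=(z1-c[2])/D[:,2]; q=c+D*s[:,None]; h=inside&(np.hypot(q[:,0]-cx,q[:,1]-cy)<r); d=np.where(h,np.minimum(d,s),d)
        return d
    seal=[(.0045,.012,.0365),(.01,.012,.016),(.0075,.016,.028),(.0095,.028,.032)]; post=[(.0045,.012,.0365)]
    def cost(x):
        s=0
        for (sg,solid) in ((-1,seal),(1,post)):
            cx=x[0]-sg*.036*np.sin(yaw);cy=x[1]+sg*.036*np.cos(yaw)
            m=(np.hypot(Q[...,0]-(.4667-sg*.0151),Q[...,1]-(.193+sg*.0327))<.030)&(p['depth']>0)
            e=p['depth'][m]-cast(D[m],cx,cy,solid); s+=np.minimum(np.abs(e),.02).mean()
        return s
    best=None
    for x in np.arange(.458,.475,.002):
        for y in np.arange(.184,.202,.002):
            k=cost((x,y))
            if best is None or k<best[0]: best=(k,x,y)
    r=minimize(cost,best[1:],method='Nelder-Mead',options=dict(initial_simplex=[best[1:],(best[1]+.001,best[2]),(best[1],best[2]+.001)],xatol=1e-5))
    return r.x,r.fun
if __name__=='__main__':
    for n in('scene','top'):
        p=shot(n)
        for y in (.425,.432,.439): print(n,y,fit(p,y))
E
python3 m3.py
```

```text
scene 0.425 (array([0.467 , 0.1937]), np.float64(0.0025029803540848193))
scene 0.432 (array([0.4667, 0.1938]), np.float64(0.002396965330347099))
scene 0.439 (array([0.467 , 0.1939]), np.float64(0.002502381473711548))
top 0.425 (array([0.4675, 0.1931]), np.float64(0.0033897714733323705))
top 0.432 (array([0.4674, 0.193 ]), np.float64(0.0031693155614772334))
top 0.439 (array([0.4674, 0.193 ]), np.float64(0.0034873187895622442))
```

Run:
```python
from h import *
p=shot('top');P=cloud(p)
for t in np.linspace(0,1,12):
    c=np.array([.1785,-.5199])*(1-t)+np.array([.5475,-.062])*t
    m=(np.hypot(P[...,0]-c[0],P[...,1]-c[1])<.12)&(p['depth']>0)
    print(c,np.percentile(P[m][:,2],[50,98,100]) if m.any() else None)
for c in ((.55,-.06),(.6,-.1)):
    m=(np.hypot(P[...,0]-c[0],P[...,1]-c[1])<.2)&(P[...,2]>.1); 
    for y in np.arange(-.3,.2,.05):
        k=m&(abs(P[...,1]-y)<.025)
        if k.any(): print(c,y,P[k].min(0),P[k].max(0))
```

```text
[ 0.1785 -0.5199] [0.02550022 0.34144414 0.34923724]
[ 0.21204545 -0.47827273] [0.02691728 0.33988444 0.34923724]
[ 0.24559091 -0.43664545] [0.02567752 0.33603612 0.34923724]
[ 0.27913636 -0.39501818] [0.00350616 0.3292984  0.51635952]
[ 0.31268182 -0.35339091] [0.00131195 0.13092476 0.14232219]
[ 0.34622727 -0.31176364] [0.00066936 0.12774028 0.14393136]
[ 0.37977273 -0.27013636] [0.00045404 0.02805492 0.03547309]
[ 0.41331818 -0.22850909] [0.00038632 0.01284364 0.01933053]
[ 0.44686364 -0.18688182] [0.0005053  0.04619978 0.06039767]
[ 0.48040909 -0.14525455] [0.00085962 0.05938143 0.12907199]
[ 0.51395455 -0.10362727] [0.00112744 0.06050705 0.12907199]
[ 0.5475 -0.062 ] [0.00113208 0.06062892 0.12907199]
(0.55, -0.06) -0.10000000000000003 [ 0.54432918 -0.07746394  0.10096146] [ 0.55500226 -0.07547961  0.10243332]
(0.55, -0.06) -0.050000000000000044 [ 0.53589091 -0.07432121  0.10039206] [ 0.55837981 -0.04797056  0.12907199]
(0.6, -0.1) -0.3 [ 0.68547865 -0.28061284  0.10241412] [ 0.69147286 -0.27574728  0.16756219]
(0.6, -0.1) -0.25 [ 0.70552435 -0.25545566  0.10139301] [ 0.75456318 -0.22501298  0.23524029]
(0.6, -0.1) -0.2 [ 0.70660761 -0.22497424  0.10021146] [ 0.76218966 -0.19748062  0.23446356]
(0.6, -0.1) -0.10000000000000003 [ 0.54432918 -0.07746394  0.10096146] [ 0.55500226 -0.07547961  0.10243332]
(0.6, -0.1) -0.050000000000000044 [ 0.53589091 -0.07432121  0.10039206] [ 0.55837981 -0.04797056  0.12907199]
```

Emit:
{"op": "servo_tool", "data": {
  "rows": [
    [0.184,0.229,0.01,0,0,0,0.3],
    [0.184,0.229,0.01,0,0,0,0.3],
    [0.184,0.229,0.01,0,0,0,0.3],
    [0.184,0.229,0.01,0,0,0,0.3],
    [0.369,0.458,0,0,0,-0.02,0.3],
    [0.369,0.458,0,0,0,-0.02,0.3],
    [0.369,0.458,0,0,0,-0.02,0.3],
    [0.369,0.458,0,0,0,-0.02,0.3]
  ],
  "newtons": 6
}}

```text
time_s: 2.22
ee_pos: [0.3885, -0.2588, 0.2091]
eef_rot: [3.141, -0.0, 0.311]
force: [0.5, -0.8, 0.6]
grip_width: 0.0613
```

Emit:
{"op": "servo_tool", "data": {
  "rows": [
    [0.159,0.197,-0.009,0,0,0,0.3],
    [0.159,0.197,-0.009,0,0,0,0.3],
    [0.159,0.197,-0.009,0,0,0,0.3],
    [0.159,0.197,-0.009,0,0,0,0.3],
    [0.159,0.197,-0.009,0,0,0,0.3],
    [0.159,0.197,-0.009,0,0,0,0.3],
    [0.159,0.197,-0.009,0,0,0,0.3],
    [0.159,0.197,-0.009,0,0,0,0.3]
  ]
}}

```text
time_s: 2.88
ee_pos: [0.5481, -0.06, 0.1995]
eef_rot: [3.141, 0.0, 0.314]
force: [-1.3, -0.2, -0.4]
grip_width: 0.0609
```

Emit:
{"op": "servo_tool", "data": {
  "rows": [
    [0,0,0,0,0,0,0.3],
    [0,0,0,0,0,0,0.3],
    [0,0,0,0,0,0,0.3],
    [0,0,0,0,0,0,0.3],
    [0,0,0,0,0,0,0.3],
    [0,0,0,0,0,0,0.3],
    [0,0,0,0,0,0,0.3],
    [0,0,0,0,0,0,0.3]
  ]
}}

```text
time_s: 3.55
ee_pos: [0.5481, -0.0602, 0.1996]
eef_rot: [3.141, 0.0, 0.314]
force: [-0.1, -1.2, -0.5]
grip_width: 0.0609
```

Run:
```python
from h import *
p=shot('scene','s1.png'); print(p['depth'].shape)
a=cv2.imread('pics/s1.png');cv2.imwrite('pics/s1c.png',cv2.resize(a[110:250,190:350],None,fx=4.5,fy=4.2,interpolation=cv2.INTER_CUBIC))
print(proj(p,(.5475,-.062,.2)),proj(p,(.5475,-.062,.126)),proj(p,(.5475,-.062,.01)))
```

```text
(384, 512)
[269.1949035  153.01176515] [268.00703858 179.11682725] [266.33802099 215.79592033]
```

View pics/s1c.png

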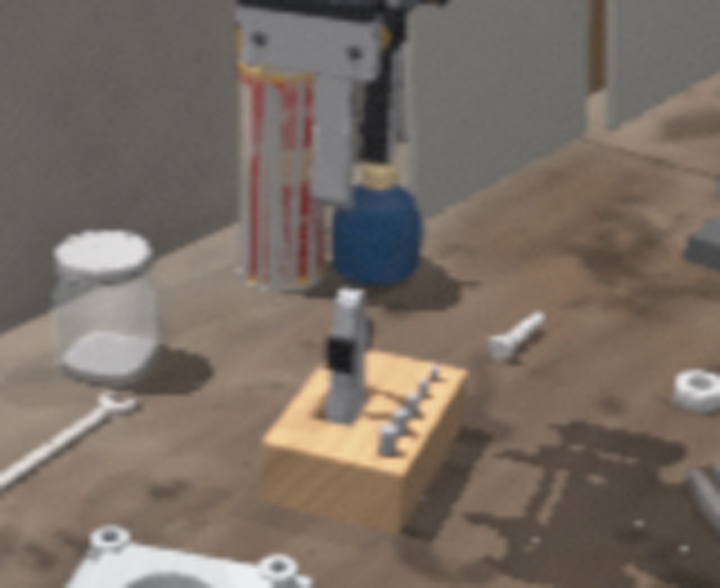

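Emit:
{"op": "servo_tool", "data": {
  "rows": [
    [-0.0006,-0.0018,-0.03,0,0,-0.003,0.3],
    [-0.0006,-0.0018,-0.06,0,0,-0.003,0.3],
    [-0.0006,-0.0018,-0.085,0,0,-0.003,0.3],
    [-0.0006,-0.0018,-0.11,0,0,-0.003,0.3],
    [-0.0006,-0.0018,-0.12,0,0,-0.003,0.3],
    [-0.0006,-0.0018,-0.1276,0,0,-0.003,0.3],
    [-0.0006,-0.0018,-0.1276,0,0,-0.003,0.3],
    [-0.0006,-0.0018,-0.1276,0,0,-0.003,0.3]
  ]
}}

```text
time_s: 4.27
ee_pos: [0.548, -0.062, 0.073]
eef_rot: [3.141, -0.001, 0.311]
force: [-1.2, -0.4, 0.6]
grip_width: 0.061
```

Now close lightly (6 N, below the closing threshold).

Emit:
{"op": "servo_tool", "data": {
  "rows": [
    [0,0,0,0,0,0,-0.35],
    [0,0,0,0,0,0,-0.6],
    [0,0,0,0,0,0,-0.6],
    [0,0,0,0,0,0,-0.6],
    [0,0,0,0,0,0,-0.6],
    [0,0,0,0,0,0,-0.6],
    [0,0,0,0,0,0,-0.6],
    [0,0,0,0,0,0,-0.6]
  ],
  "newtons": 6
}}

```text
time_s: 4.93
ee_pos: [0.5482, -0.062, 0.0732]
eef_rot: [3.141, -0.001, 0.311]
force: [-0.9, 0.6, 3.7]
grip_width: 0.0322
```

Emit:
{"op": "servo_tool", "data": {
  "rows": [
    [0,0,0.005,0,0,0,-0.6],
    [0,0,0.015,0,0,0,-0.6],
    [0,0,0.03,0,0,0,-0.6],
    [0,0,0.05,0,0,0,-0.6],
    [0,0,0.075,0,0,0,-0.6],
    [0,0,0.1,0,0,0,-0.6],
    [0,0,0.12,0,0,0,-0.6],
    [0,0,0.12,0,0,0,-0.6]
  ]
}}

```text
time_s: 5.6
ee_pos: [0.5495, -0.0623, 0.1981]
eef_rot: [3.138, -0.007, 0.311]
force: [0.6, -0.4, -1.1]
grip_width: 0.0318
```

Emit:
{"op": "servo_tool", "data": {
  "rows": [
    [-0.009,0.028,0,0,0,0,-0.6],
    [-0.018,0.06,0,0,0,0,-0.6],
    [-0.029,0.095,0,0,0,0,-0.6],
    [-0.039,0.13,0,0,0,0,-0.6],
    [-0.05,0.165,0,0,0,0,-0.6],
    [-0.06,0.2,0,0,0,0,-0.6],
    [-0.067,0.223,0,0,0,0,-0.6],
    [-0.067,0.223,0,0,0,0,-0.6]
  ]
}}

```text
time_s: 6.27
ee_pos: [0.4809, 0.1641, 0.1976]
eef_rot: [3.138, -0.006, 0.314]
force: [-0.0, -0.9, -0.9]
grip_width: 0.0315
```

Emit:
{"op": "servo_tool", "data": {
  "rows": [
    [0,0,0,0,0,0,-0.6],
    [0,0,0,0,0,0,-0.6],
    [0,0,0,0,0,0,-0.6],
    [0,0,0,0,0,0,-0.6],
    [0,0,0,0,0,0,-0.6],
    [0,0,0,0,0,0,-0.6],
    [0,0,0,0,0,0,-0.6],
    [0,0,0,0,0,0,-0.6]
  ]
}}

```text
time_s: 6.93
ee_pos: [0.481, 0.1639, 0.1976]
eef_rot: [3.138, -0.006, 0.314]
force: [-1.3, -0.4, -1.5]
grip_width: 0.0319
```

Run:
```python
from h import *
np.set_printoptions(precision=4,suppress=True)
o=ctrl.get_obs();print(o['ee_pos'],o['eef_rot'],o['force'],o['moment'],o['grip_width'])
p=shot('scene','s2.png');q=shot('top','t2.png')
a=cv2.imread('pics/s2.png');cv2.imwrite('pics/s2c.png',cv2.resize(a[160:320,150:310],None,fx=4.5,fy=3.75*1.0,interpolation=cv2.INTER_CUBIC))
for z in (.2,.113,.132): print(z,proj(p,(.4821,.1607,z)))
for s,n in((p,'s'),(q,'t')):
  for k in ('tongs_tip','tongs_grip'):
    for r in cams.place_of(s,k)[:2]: print(n,k,r['p'],np.array(r['at'])*[512,384])
P=cloud(p)
for z in np.arange(.112,.2,.006):
    m=(abs(P[...,2]-z)<.003)&(np.hypot(P[...,0]-.4821,P[...,1]-.1607)<.06)
    if m.any(): print(round(z,3),m.sum(),P[m].mean(0),P[m].min(0),P[m].max(0))
```

```text
[0.481  0.1639 0.1976] [ 3.1383 -0.0062  0.314 ] [-1.3234 -0.3918 -1.5331] [-0.0486 -0.0308  0.0139] 0.031868426174114686
0.2 [226.1032 199.352 ]
0.113 [227.0748 234.3329]
0.132 [226.8732 227.0721]
s tongs_tip 0.67 [230.0928 229.5168]
s tongs_grip 0.91 [225.1776 193.4976]
0.136 24 [0.4788 0.1659 0.137 ] [0.4691 0.1488 0.1345] [0.4887 0.1832 0.1387]
0.142 44 [0.4794 0.1635 0.1417] [0.4685 0.146  0.1394] [0.4915 0.1832 0.1448]
0.148 29 [0.48   0.1641 0.1482] [0.4696 0.1465 0.1455] [0.4916 0.1832 0.151 ]
0.154 27 [0.4801 0.1657 0.1541] [0.4694 0.1468 0.1512] [0.49   0.1829 0.1569]
0.16 31 [0.4787 0.1672 0.1604] [0.4689 0.1463 0.1572] [0.4907 0.1827 0.163 ]
0.166 26 [0.4801 0.1634 0.1661] [0.47   0.1456 0.163 ] [0.4906 0.1822 0.1687]
0.172 32 [0.479  0.1656 0.1721] [0.4686 0.1467 0.169 ] [0.4893 0.182  0.175 ]
0.178 30 [0.479  0.1657 0.1785] [0.4699 0.1475 0.1757] [0.489  0.1818 0.1809]
0.184 27 [0.4782 0.1688 0.1838] [0.4698 0.1472 0.1811] [0.4883 0.181  0.187 ]
0.19 29 [0.479  0.1661 0.1901] [0.4705 0.1494 0.1874] [0.4871 0.1801 0.1927]
0.196 17 [0.4791 0.1617 0.1961] [0.4657 0.1492 0.1933] [0.4867 0.1821 0.199 ]
```

View pics/s2c.png

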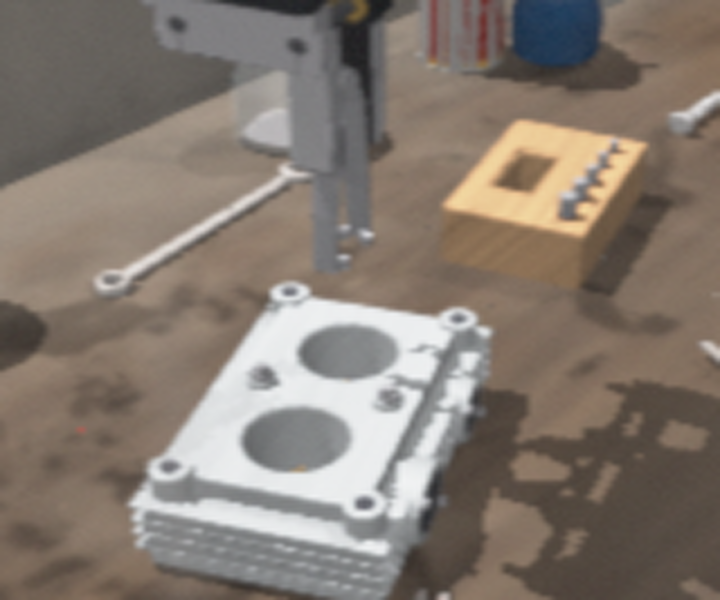

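```bash
cat > tg.py <<'E'
from h import *
np.set_printoptions(precision=4,suppress=True)
def run(z0,z1,c,yaw=.314,r=.04):
    for n in ('scene','top'):
        p=shot(n);P=cloud(p)
        m=(P[...,2]>z0)&(P[...,2]<z1)&(np.hypot(P[...,0]-c[0],P[...,1]-c[1])<r)&(p['depth']>0)
        q=P[m]
        if len(q)<5: print(n,len(q));continue
        d=q[:,:2]-np.array(c); X=d@[np.cos(yaw),np.sin(yaw)];Y=d@[-np.sin(yaw),np.cos(yaw)]
        print(n,len(q),'x',np.percentile(X,[0,3,10,50,90,97,100])*1e3,'y',np.percentile(Y,[0,3,10,50,90,97,100])*1e3)
        print(' hist y',np.histogram(Y*1e3,np.arange(-26,28,4)))
E
python3 - <<'E'
from tg import *
o=ctrl.get_obs()['ee_pos']
run(.134,.143,o[:2]);run(.15,.18,o[:2])
E
```

```text
scene 59 x [-8.5603 -7.8536 -7.1443 -1.9568  4.5509  5.2724  7.0076] y [-16.8407 -16.2427 -15.8721  -8.5521  18.4811  18.8395  19.3424]
 hist y (array([ 0,  0, 11, 16,  3,  0,  0,  0,  2,  4, 12, 11,  0]), array([-26, -22, -18, -14, -10,  -6,  -2,   2,   6,  10,  14,  18,  22,
        26]))
top 0
scene 146 x [-7.4234 -6.8883 -6.0646 -1.5464  3.9591  4.8936  5.1979] y [-18.9411 -16.6442 -16.1757  14.9736  18.0808  18.6088  19.5012]
 hist y (array([ 0,  1, 54, 14,  0,  0,  0,  0,  0,  0, 59, 18,  0]), array([-26, -22, -18, -14, -10,  -6,  -2,   2,   6,  10,  14,  18,  22,
        26]))
top 0
```

Emit:
{"op": "servo_tool", "data": {
  "rows": [
    [0.002,-0.0026,0,0.0016,0.0068,0,-0.6],
    [0.002,-0.0026,-0.01,0.0016,0.0068,0,-0.6],
    [0.002,-0.0026,-0.02,0.0016,0.0068,0,-0.6],
    [0.002,-0.0026,-0.03,0.0016,0.0068,0,-0.6],
    [0.002,-0.0026,-0.04,0.0016,0.0068,0,-0.6],
    [0.002,-0.0026,-0.05,0.0016,0.0068,0,-0.6],
    [0.002,-0.0026,-0.05,0.0016,0.0068,0,-0.6],
    [0.002,-0.0026,-0.05,0.0016,0.0068,0,-0.6]
  ]
}}

```text
time_s: 8.1
ee_pos: [0.4827, 0.1615, 0.1469]
eef_rot: [-3.141, 0.001, 0.314]
force: [-0.1, -0.5, -1.1]
grip_width: 0.0316
```

Run:
```python
from tg import *
p=shot('scene','s3.png');q=shot('top','t3.png')
a=cv2.imread('pics/s3.png');cv2.imwrite('pics/s3c.png',cv2.resize(a[180:300,170:290],None,fx=5,fy=5,interpolation=cv2.INTER_CUBIC))
a=cv2.imread('pics/t3.png');cv2.imwrite('pics/t3c.png',cv2.resize(a[170:290,130:250],None,fx=5,fy=5,interpolation=cv2.INTER_CUBIC))
o=ctrl.get_obs();print(o['ee_pos'],o['eef_rot'],o['force'],o['grip_width'])
run(.088,.1,o['ee_pos'][:2]);run(.1,.13,o['ee_pos'][:2])
```

```text
[0.4831 0.1616 0.1479] [-3.1413 -0.0008  0.3145] [-0.9065 -0.0117 -0.2395] 0.031639245108342304
scene 65 x [-10.0957  -9.3392  -7.6748  -2.6872   4.073    5.0206   6.8042] y [-18.709  -16.6175 -16.0406   9.973   18.8701  19.3478  19.7358]
 hist y (array([ 0,  1, 16, 12,  3,  0,  0,  0,  1,  3, 14, 15,  0]), array([-26, -22, -18, -14, -10,  -6,  -2,   2,   6,  10,  14,  18,  22,
        26]))
top 0
scene 117 x [-7.2978 -6.3889 -5.5359 -1.0034  3.9441  4.5993  5.4519] y [-17.5038 -16.6584 -15.7271  15.7655  18.671   19.1586  19.9115]
 hist y (array([ 0,  0, 42, 12,  0,  0,  0,  0,  0,  0, 45, 18,  0]), array([-26, -22, -18, -14, -10,  -6,  -2,   2,   6,  10,  14,  18,  22,
        26]))
top 0
```

View pics/s3c.png

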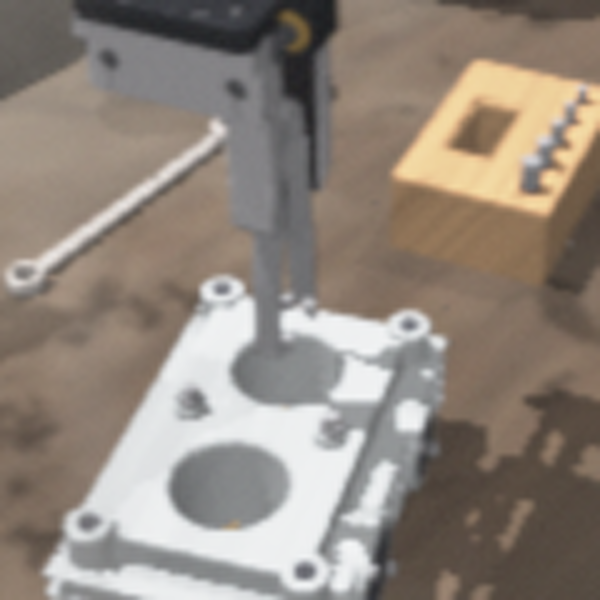

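View pics/t3c.png

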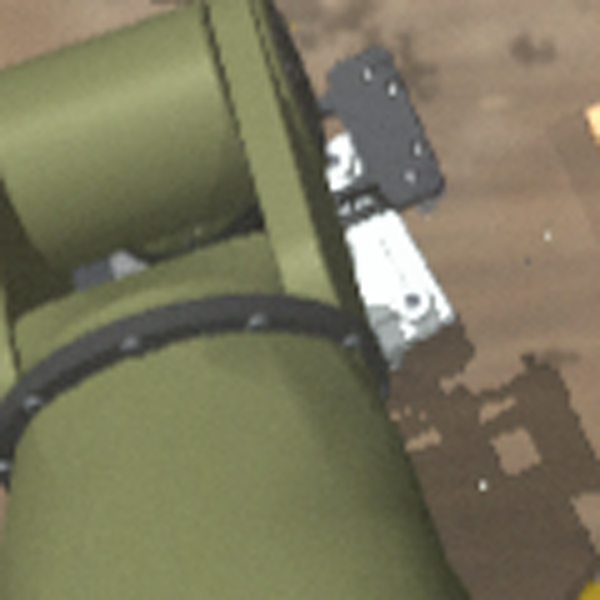

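Emit:
{"op": "servo_tool", "data": {
  "rows": [
    [-0.0003,0,-0.01,0,0,0,-0.6],
    [-0.0003,0,-0.02,0,0,0,-0.6],
    [-0.0003,0,-0.03,0,0,0,-0.6],
    [-0.0003,0,-0.037,0,0,0,-0.6],
    [-0.0003,0,-0.04,0,0,0,-0.6],
    [-0.0003,0,-0.04,0,0,0,-0.6],
    [-0.0003,0,-0.04,0,0,0,-0.6],
    [-0.0003,0,-0.04,0,0,0,-0.6]
  ]
}}

```text
time_s: 9.07
ee_pos: [0.483, 0.1616, 0.1084]
eef_rot: [-3.141, -0.002, 0.314]
force: [0.1, -0.9, -0.2]
grip_width: 0.0315
```

Emit:
{"op": "servo_tool", "data": {
  "rows": [
    [0,0,-0.003,0,0,0,-0.6],
    [0,0,-0.006,0,0,0,-0.6],
    [0,0,-0.009,0,0,0,-0.6],
    [0,0,-0.012,0,0,0,-0.6],
    [0,0,-0.012,0,0,0,-0.6],
    [0,0,-0.012,0,0,0,-0.6],
    [0,0,-0.012,0,0,0,-0.6],
    [0,0,-0.012,0,0,0,-0.6]
  ]
}}

```text
time_s: 9.73
ee_pos: [0.4831, 0.1617, 0.0965]
eef_rot: [-3.141, -0.002, 0.314]
force: [-0.0, -0.3, -1.1]
grip_width: 0.0317
```

Emit:
{"op": "servo_tool", "data": {
  "rows": [
    [0,0,-0.001,0,0,0,-0.6],
    [0,0,-0.002,0,0,0,-0.6],
    [0,0,-0.003,0,0,0,-0.6],
    [0,0,-0.004,0,0,0,-0.6],
    [0,0,-0.005,0,0,0,-0.6],
    [0,0,-0.005,0,0,0,-0.6],
    [0,0,-0.005,0,0,0,-0.6],
    [0,0,-0.005,0,0,0,-0.6]
  ]
}}

```text
time_s: 10.4
ee_pos: [0.4831, 0.1617, 0.0915]
eef_rot: [-3.141, -0.002, 0.314]
force: [0.4, -0.3, 0.6]
grip_width: 0.0314
```

Emit:
{"op": "servo_tool", "data": {
  "rows": [
    [0,0,-0.002,0,0,0,-0.6],
    [0,0,-0.004,0,0,0,-0.6],
    [0,0,-0.006,0,0,0,-0.6],
    [0,0,-0.007,0,0,0,-0.6],
    [0,0,-0.008,0,0,0,-0.6],
    [0,0,-0.009,0,0,0,-0.6],
    [0,0,-0.0095,0,0,0,-0.6],
    [0,0,-0.0095,0,0,0,-0.6]
  ]
}}

```text
time_s: 11.07
ee_pos: [0.4831, 0.1617, 0.0819]
eef_rot: [-3.141, -0.002, 0.314]
force: [-0.8, 0.9, -1.1]
grip_width: 0.0316
```

Emit:
{"op": "servo_tool", "data": {
  "rows": [
    [0,0,0,0,0,0,-0.6],
    [0,0,0,0,0,0,-0.6],
    [0,0,0,0,0,0,-0.6],
    [0,0,0,0,0,0,-0.6],
    [0,0,0,0,0,0,-0.6],
    [0,0,0,0,0,0,-0.6],
    [0,0,0,0,0,0,-0.6],
    [0,0,0,0,0,0,-0.6]
  ],
  "newtons": 15
}}

```text
time_s: 11.73
ee_pos: [0.483, 0.1617, 0.0819]
eef_rot: [-3.141, -0.002, 0.314]
force: [-1.7, -0.7, -0.5]
grip_width: 0.0288
```

Emit:
{"op": "servo_tool", "data": {
  "rows": [
    [0,0,0,0,0,0,-0.6],
    [0,0,0,0,0,0,-0.6],
    [0,0,0,0,0,0,-0.6],
    [0,0,0,0,0,0,-0.6],
    [0,0,0,0,0,0,-0.6],
    [0,0,0,0,0,0,-0.6],
    [0,0,0,0,0,0,-0.6],
    [0,0,0,0,0,0,-0.6]
  ],
  "newtons": 25
}}

```text
time_s: 12.4
ee_pos: [0.483, 0.1616, 0.0819]
eef_rot: [-3.141, -0.002, 0.314]
force: [-1.2, -2.5, 0.0]
grip_width: 0.0283
```

Run:
```python
from h import *
np.set_printoptions(precision=4,suppress=True)
o=ctrl.get_obs();print(o['ee_pos'],o['force'],o['moment'],o['grip_width'])
```

```text
[0.483  0.1616 0.0819] [-1.1728 -2.5489  0.0375] [-0.6756  0.2808  0.0301] 0.028346448251308956
```

Emit:
{"op": "servo_tool", "data": {
  "rows": [
    [-0.0003,-0.0006,0,0,0,0,-0.6],
    [-0.0003,-0.0006,0,0,0,0,-0.6],
    [-0.0003,-0.0006,0,0,0,0,-0.6],
    [-0.0003,-0.0006,0,0,0,0,-0.6],
    [-0.0003,-0.0006,0,0,0,0,-0.6],
    [-0.0003,-0.0006,0,0,0,0,-0.6],
    [-0.0003,-0.0006,0,0,0,0,-0.6],
    [-0.0003,-0.0006,0,0,0,0,-0.6]
  ]
}}

```text
time_s: 13.07
ee_pos: [0.4828, 0.1611, 0.0819]
eef_rot: [-3.141, -0.002, 0.314]
force: [-0.3, -0.8, -0.9]
grip_width: 0.0285
```

Run:
```python
from h import *
np.set_printoptions(precision=4,suppress=True)
o=ctrl.get_obs();print(o['ee_pos'],o['force'],o['moment'],o['grip_width'])
```

```text
[0.4828 0.1611 0.0819] [-0.3025 -0.7529 -0.9121] [-0.1693  0.257  -0.006 ] 0.02850675820751148
```

Emit:
{"op": "servo_tool", "data": {
  "rows": [
    [0,0,0.001,0,0,0,-0.6],
    [0,0,0.003,0,0,0,-0.6],
    [0,0,0.005,0,0,0,-0.6],
    [0,0,0.007,0,0,0,-0.6],
    [0,0,0.009,0,0,0,-0.6],
    [0,0,0.011,0,0,0,-0.6],
    [0,0,0.013,0,0,0,-0.6],
    [0,0,0.015,0,0,0,-0.6]
  ]
}}

```text
time_s: 13.73
ee_pos: [0.4828, 0.1611, 0.0971]
eef_rot: [-3.141, -0.002, 0.314]
force: [-1.6, -0.8, -3.6]
grip_width: 0.0285
```

Emit:
{"op": "servo_tool", "data": {
  "rows": [
    [0,0,0.003,0,0,0,-0.6],
    [0,0,0.005,0,0,0,-0.6],
    [0,0,0.007,0,0,0,-0.6],
    [0,0,0.009,0,0,0,-0.6],
    [0,0,0.012,0,0,0,-0.6],
    [0,0,0.015,0,0,0,-0.6],
    [0,0,0.018,0,0,0,-0.6],
    [0,0,0.02,0,0,0,-0.6]
  ]
}}

```text
time_s: 14.4
ee_pos: [0.4829, 0.1611, 0.1176]
eef_rot: [-3.141, -0.002, 0.314]
force: [0.3, -0.7, -1.9]
grip_width: 0.028
```

Emit:
{"op": "servo_tool", "data": {
  "rows": [
    [0,0,0.005,0,0,0,-0.6],
    [0,0,0.01,0,0,0,-0.6],
    [0,0,0.015,0,0,0,-0.6],
    [0,0,0.02,0,0,0,-0.6],
    [0,0,0.025,0,0,0,-0.6],
    [0,0,0.03,0,0,0,-0.6],
    [0,0,0.034,0,0,0,-0.6],
    [0,0,0.036,0,0,0,-0.6]
  ]
}}

```text
time_s: 15.07
ee_pos: [0.483, 0.1612, 0.1543]
eef_rot: [-3.141, -0.003, 0.315]
force: [-0.3, 0.4, -2.3]
grip_width: 0.0279
```

Run:
```python
from tg import *
p=shot('scene','s4.png')
a=cv2.imread('pics/s4.png');cv2.imwrite('pics/s4c.png',cv2.resize(a[180:300,170:290],None,fx=5,fy=5,interpolation=cv2.INTER_CUBIC))
o=ctrl.get_obs();print(o['ee_pos'],o['eef_rot'],o['force'],o['moment'],o['grip_width'])
```

```text
[0.4831 0.1612 0.1544] [-3.1414 -0.0029  0.3145] [ 0.2387  0.5035 -0.7516] [ 0.0144 -0.0504 -0.0285] 0.02824520891075979
```

View pics/s4c.png

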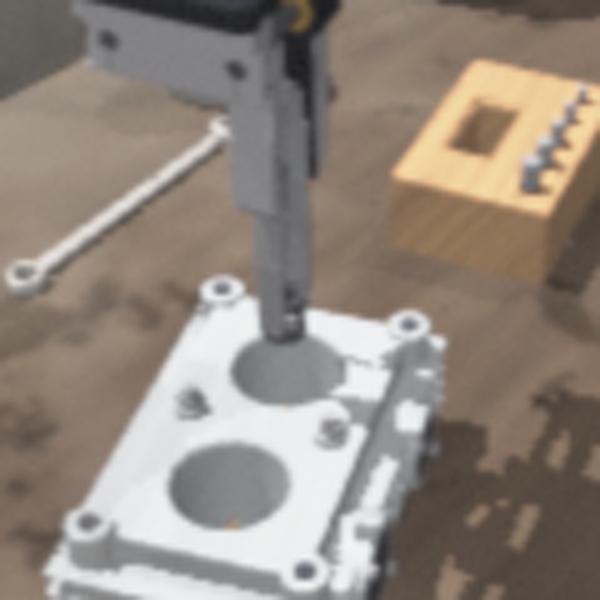

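Emit:
{"op": "servo_tool", "data": {
  "rows": [
    [-0.004,0.009,0,0,0,0,-0.6],
    [-0.009,0.019,0,0,0,0,-0.6],
    [-0.014,0.03,0,0,0,0,-0.6],
    [-0.019,0.041,0,0,0,0,-0.6],
    [-0.024,0.052,0,0,0,0,-0.6],
    [-0.0285,0.061,0,0,0,0,-0.6],
    [-0.0305,0.0651,0,0,0,0,-0.6],
    [-0.0305,0.0651,0,0,0,0,-0.6]
  ]
}}

```text
time_s: 15.78
ee_pos: [0.4521, 0.2273, 0.1543]
eef_rot: [-3.141, -0.003, 0.316]
force: [0.4, -0.7, -1.8]
grip_width: 0.0281
```

Emit:
{"op": "servo_tool", "data": {
  "rows": [
    [0,0,-0.002,0,0,0,-0.6],
    [0,0,-0.004,0,0,0,-0.6],
    [0,0,-0.006,0,0,0,-0.6],
    [0,0,-0.008,0,0,0,-0.6],
    [0,0,-0.01,0,0,0,-0.6],
    [0,0,-0.01,0,0,0,-0.6],
    [0,0,-0.01,0,0,0,-0.6],
    [0,0,-0.01,0,0,0,-0.6]
  ]
}}

```text
time_s: 16.45
ee_pos: [0.4521, 0.2272, 0.1444]
eef_rot: [-3.141, -0.003, 0.316]
force: [-0.7, 0.8, -2.1]
grip_width: 0.028
```

Run:
```python
from tg import *
p=shot('scene','s5.png')
a=cv2.imread('pics/s5.png');cv2.imwrite('pics/s5c.png',cv2.resize(a[200:300,170:270],None,fx=6,fy=6,interpolation=cv2.INTER_CUBIC))
o=ctrl.get_obs();print(o['ee_pos'],o['eef_rot'],o['force'],o['moment'],o['grip_width'])
run(.082,.09,o['ee_pos'][:2]);run(.1,.12,o['ee_pos'][:2])
```

```text
[0.4522 0.2273 0.1445] [-3.1414 -0.0031  0.3158] [ 0.8925 -1.2681 -1.9551] [-0.0069  0.0465 -0.048 ] 0.0281414708227681
scene 50 x [-9.4648 -8.6792 -8.0477 -5.0899  2.2588  3.1264  3.6044] y [-15.1541 -13.7934 -12.0859   5.8612  14.9662  15.6033  15.7955]
 hist y (array([ 0,  0,  2,  4,  4, 11,  2,  4,  5,  5, 13,  0,  0]), array([-26, -22, -18, -14, -10,  -6,  -2,   2,   6,  10,  14,  18,  22,
        26]))
top 4
scene 90 x [-6.4755 -5.9261 -5.6664 -0.789   4.3301  5.0667  5.3944] y [-13.4135 -12.6984 -12.1556   1.6367  14.987   15.5178  15.8356]
 hist y (array([ 0,  0,  0, 44,  1,  0,  0,  0,  0, 12, 33,  0,  0]), array([-26, -22, -18, -14, -10,  -6,  -2,   2,   6,  10,  14,  18,  22,
        26]))
top 2
```

View pics/s5c.png

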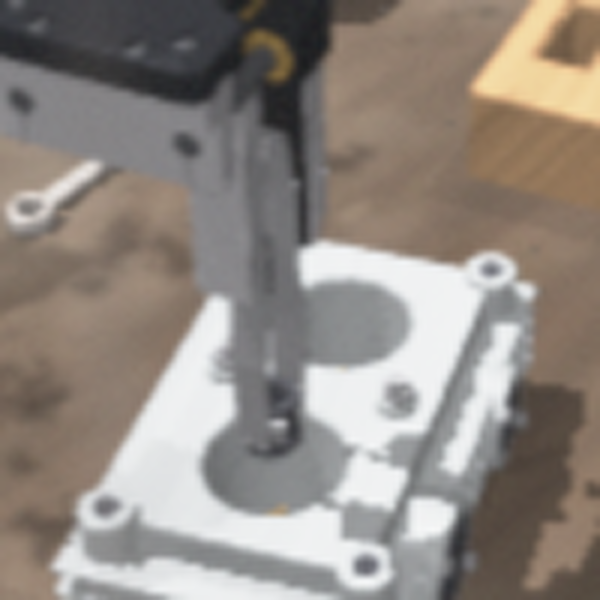

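Emit:
{"op": "servo_tool", "data": {
  "rows": [
    [0.0004,-0.001,0,0,0.003,0,-0.6],
    [0.0004,-0.001,-0.005,0,0.003,0,-0.6],
    [0.0004,-0.001,-0.01,0,0.003,0,-0.6],
    [0.0004,-0.001,-0.016,0,0.003,0,-0.6],
    [0.0004,-0.001,-0.022,0,0.003,0,-0.6],
    [0.0004,-0.001,-0.028,0,0.003,0,-0.6],
    [0.0004,-0.001,-0.032,0,0.003,0,-0.6],
    [0.0004,-0.001,-0.032,0,0.003,0,-0.6]
  ]
}}

```text
time_s: 17.37
ee_pos: [0.4521, 0.2262, 0.1113]
eef_rot: [-3.141, 0.001, 0.316]
force: [-0.3, -0.3, -2.2]
grip_width: 0.0279
```

Run:
```python
from h import *
np.set_printoptions(precision=4,suppress=True)
o=ctrl.get_obs();print(o['ee_pos'],o['eef_rot'],o['force'],o['moment'],o['grip_width'])
```

```text
[0.4521 0.2262 0.1113] [-3.1406  0.0014  0.316 ] [-0.3256 -0.3127 -2.1795] [-0.0203 -0.0051  0.0512] 0.027884357693929634
```

Emit:
{"op": "servo_tool", "data": {
  "rows": [
    [0.0006,0.0001,0,0,0,0,-0.6],
    [0.0006,0.0001,-0.001,0,0,0,-0.6],
    [0.0006,0.0001,-0.002,0,0,0,-0.6],
    [0.0006,0.0001,-0.003,0,0,0,-0.6],
    [0.0006,0.0001,-0.004,0,0,0,-0.6],
    [0.0006,0.0001,-0.005,0,0,0,-0.6],
    [0.0006,0.0001,-0.006,0,0,0,-0.6],
    [0.0006,0.0001,-0.006,0,0,0,-0.6]
  ]
}}

```text
time_s: 18.03
ee_pos: [0.4526, 0.2262, 0.1051]
eef_rot: [-3.141, 0.002, 0.316]
force: [-0.0, -0.9, -2.7]
grip_width: 0.028
```

Run:
```python
from h import *
np.set_printoptions(precision=4,suppress=True)
o=ctrl.get_obs();print(o['ee_pos'],o['eef_rot'],o['force'],o['moment'],o['grip_width'])
```

```text
[0.4526 0.2262 0.1051] [-3.1406  0.0017  0.316 ] [-0.0002 -0.8722 -2.6513] [-0.0079 -0.0301  0.0299] 0.02803106767976459
```

Emit:
{"op": "servo_tool", "data": {
  "rows": [
    [0,0,-0.0005,0,0,0,-0.6],
    [0,0,-0.001,0,0,0,-0.6],
    [0,0,-0.0015,0,0,0,-0.6],
    [0,0,-0.002,0,0,0,-0.6],
    [0,0,-0.0025,0,0,0,-0.6],
    [0,0,-0.003,0,0,0,-0.6],
    [0,0,-0.0035,0,0,0,-0.6],
    [0,0,-0.004,0,0,0,-0.6]
  ]
}}

```text
time_s: 18.7
ee_pos: [0.4526, 0.2262, 0.1011]
eef_rot: [-3.141, 0.002, 0.316]
force: [-0.3, -0.1, -2.0]
grip_width: 0.028
```

Run:
```python
from h import *
np.set_printoptions(precision=4,suppress=True)
o=ctrl.get_obs();print(o['ee_pos'],o['eef_rot'],o['force'],o['moment'],o['grip_width'])
```

```text
[0.4526 0.2262 0.1011] [-3.1406  0.0017  0.316 ] [-0.3216 -0.0869 -1.9998] [0.0151 0.0097 0.0002] 0.027971449679397808
```

Emit:
{"op": "servo_tool", "data": {
  "rows": [
    [0,0,-0.001,0,0,0,-0.6],
    [0,0,-0.002,0,0,0,-0.6],
    [0,0,-0.003,0,0,0,-0.6],
    [0,0,-0.004,0,0,0,-0.6],
    [0,0,-0.005,0,0,0,-0.6],
    [0,0,-0.006,0,0,0,-0.6],
    [0,0,-0.007,0,0,0,-0.6],
    [0,0,-0.008,0,0,0,-0.6]
  ]
}}

```text
time_s: 19.37
ee_pos: [0.4526, 0.2262, 0.0929]
eef_rot: [-3.141, 0.002, 0.316]
force: [-0.6, 0.3, -0.5]
grip_width: 0.028
```

Run:
```python
from h import *
np.set_printoptions(precision=4,suppress=True)
o=ctrl.get_obs();print(o['ee_pos'],o['eef_rot'],o['force'],o['moment'],o['grip_width'])
```

```text
[0.4526 0.2262 0.0929] [-3.1406  0.0017  0.316 ] [-0.6021  0.2621 -0.5199] [-0.1036 -0.0446  0.0256] 0.027991210382480564
```

Emit:
{"op": "servo_tool", "data": {
  "rows": [
    [0,0,-0.001,0,0,0,-0.6],
    [0,0,-0.002,0,0,0,-0.6],
    [0,0,-0.003,0,0,0,-0.6],
    [0,0,-0.004,0,0,0,-0.6],
    [0,0,-0.005,0,0,0,-0.6],
    [0,0,-0.006,0,0,0,-0.6],
    [0,0,-0.007,0,0,0,-0.6],
    [0,0,-0.008,0,0,0,-0.6]
  ]
}}

```text
time_s: 20.03
ee_pos: [0.4526, 0.2262, 0.0848]
eef_rot: [-3.141, 0.002, 0.316]
force: [-0.1, -0.5, -1.5]
grip_width: 0.0282
```

Run:
```python
from h import *
np.set_printoptions(precision=4,suppress=True)
o=ctrl.get_obs();print(o['ee_pos'],o['eef_rot'],o['force'],o['moment'],o['grip_width'])
```

```text
[0.4526 0.2262 0.0848] [-3.1406  0.0018  0.3159] [-0.0671 -0.4591 -1.4931] [-0.0554  0.0404  0.0806] 0.028181430719241812
```

Emit:
{"op": "servo_tool", "data": {
  "rows": [
    [0,0,-0.0005,0,0,0,-0.6],
    [0,0,-0.001,0,0,0,-0.6],
    [0,0,-0.0015,0,0,0,-0.6],
    [0,0,-0.002,0,0,0,-0.6],
    [0,0,-0.0025,0,0,0,-0.6],
    [0,0,-0.003,0,0,0,-0.6],
    [0,0,-0.003,0,0,0,-0.6],
    [0,0,-0.003,0,0,0,-0.6]
  ]
}}

```text
time_s: 20.7
ee_pos: [0.4525, 0.2262, 0.0817]
eef_rot: [-3.141, 0.002, 0.316]
force: [0.2, -0.3, 1.1]
grip_width: 0.0281
```

Run:
```python
from h import *
np.set_printoptions(precision=4,suppress=True)
o=ctrl.get_obs();print(o['ee_pos'],o['eef_rot'],o['force'],o['moment'],o['grip_width'],o['tau'])
```

```text
[0.4525 0.2262 0.0817] [-3.1406  0.002   0.3159] [ 0.1707 -0.3187  1.0661] [-0.0347  0.1966 -0.0052] 0.028057683631050056 [  0.0353 -50.1144 -30.0446   0.0318  -0.2972   0.0008]
```

Emit:
{"op": "servo_tool", "data": {
  "rows": [
    [0,0,-0.0003,0,0,0,-0.6],
    [0,0,-0.0005,0,0,0,-0.6],
    [0,0,-0.0008,0,0,0,-0.6],
    [0,0,-0.001,0,0,0,-0.6],
    [0,0,-0.001,0,0,0,-0.6],
    [0,0,-0.001,0,0,0,-0.6],
    [0,0,-0.001,0,0,0,-0.6],
    [0,0,-0.001,0,0,0,-0.6]
  ]
}}

```text
time_s: 21.37
ee_pos: [0.4525, 0.2262, 0.0807]
eef_rot: [-3.141, 0.002, 0.316]
force: [-0.2, -1.1, 1.6]
grip_width: 0.0282
```

```bash
cat > f.py <<'E'
from h import *
np.set_printoptions(precision=4,suppress=True)
F=[];M=[]
for i in range(5):
    p=shot('scene','f.png' if i==4 else None); o=ctrl.get_obs(); F.append(o['force']);M.append(o['moment'])
print(o['time_s'],o['ee_pos'],o['eef_rot'],'F',np.mean(F,0),np.std(F,0),'M',np.mean(M,0),o['grip_width'])
E
python3 f.py;python3 - <<'E'
import cv2
a=cv2.imread('pics/f.png');cv2.imwrite('pics/f1c.png',cv2.resize(a[200:300,170:270],None,fx=6,fy=6,interpolation=cv2.INTER_CUBIC))
E
```

```text
21.6167 [0.4525 0.2262 0.0807] [-3.1407  0.0019  0.3159] F [-0.4588 -0.371   2.7091] [0.3933 0.3639 0.8565] M [-0.1966  0.0903 -0.0044] 0.02789722843546451
```

View pics/f1c.png

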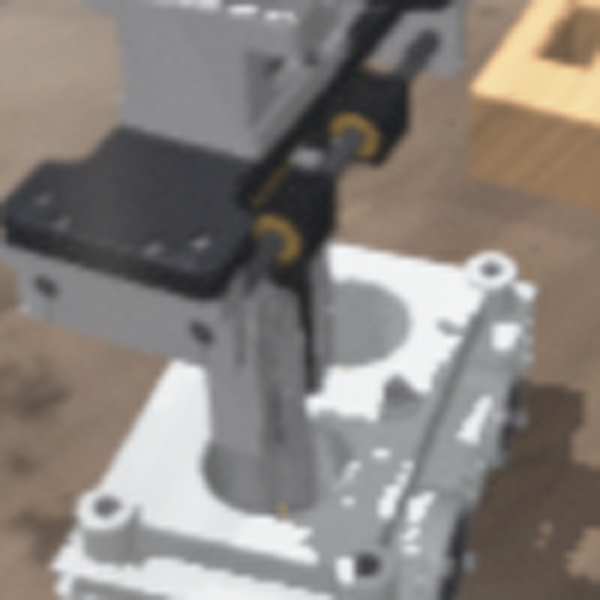

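Run:
```python
from h import *
np.set_printoptions(precision=4,suppress=True)
p=shot('scene','f2.png')
print('post tip',proj(p,(.4519,.2261,.0375)),'seal top',proj(p,(.4519,.2261,.032)))
a=p['image']
P=cloud(p)
for v in range(278,289):
    print(v,[ '%d,%d,%d|%.0f,%.0f,%.0f'%(*a[v,u],*(P[v,u]*1e3)) for u in range(213,222,1)])
```

```text
post tip [216.5545 284.8164] seal top [216.6559 286.7308]
278 ['117,117,119|447,239,70', '115,116,118|445,238,70', '114,114,116|444,237,70', '116,117,119|442,236,71', '120,120,123|461,216,43', '118,118,120|457,216,45', '117,116,119|456,214,45', '117,117,119|454,214,46', '115,116,117|451,214,48']
279 ['117,118,120|447,239,67', '115,116,117|445,238,68', '114,115,116|443,238,69', '118,117,120|442,236,68', '121,119,123|460,217,42', '118,119,120|459,215,41', '118,118,120|456,215,42', '117,116,119|454,214,43', '114,114,116|451,213,45']
280 ['120,122,123|446,240,66', '116,117,118|446,238,64', '113,113,116|442,238,67', '116,117,119|442,236,66', '121,121,123|461,216,37', '118,119,121|458,216,40', '117,116,120|456,215,40', '117,116,119|454,213,40', '112,114,115|452,213,41']
281 ['122,122,124|447,240,62', '118,117,120|445,239,62', '114,113,115|443,238,64', '118,118,120|442,236,62', '122,121,125|461,216,35', '120,120,121|457,217,38', '118,118,120|456,215,37', '117,117,120|453,214,38', '113,113,115|452,213,38']
282 ['124,125,126|447,240,60', '121,122,123|445,238,60', '114,114,116|444,237,60', '11
[... 886 characters left out ...]
0|438,249,62', '225,228,229|436,248,62', '202,207,208|434,247,62', '168,168,167|433,245,63', '163,164,160|432,244,62', '154,157,158|431,242,62', '149,152,153|430,240,61', '151,152,154|427,240,63', '153,156,157|426,239,62']
287 ['238,240,240|436,250,62', '237,239,240|434,250,63', '234,236,237|433,248,62', '229,232,233|432,246,61', '228,230,231|430,246,62', '210,214,214|428,245,63', '172,176,176|426,244,64', '167,170,170|426,242,62', '162,166,168|425,240,61']
288 ['239,240,241|434,253,63', '238,240,240|432,252,63', '238,239,240|431,250,62', '237,239,240|431,248,60', '238,239,240|428,248,62', '235,237,237|427,246,62', '231,233,234|425,245,62', '228,230,231|424,244,62', '207,210,211|422,243,63']
```

Emit:
{"op": "servo_tool", "data": {
  "rows": [
    [0,0,-0.0003,0,0,0,-0.6],
    [0,0,-0.0005,0,0,0,-0.6],
    [0,0,-0.0008,0,0,0,-0.6],
    [0,0,-0.001,0,0,0,-0.6],
    [0,0,-0.001,0,0,0,-0.6],
    [0,0,-0.001,0,0,0,-0.6],
    [0,0,-0.001,0,0,0,-0.6],
    [0,0,-0.001,0,0,0,-0.6]
  ],
  "newtons": 28
}}

```text
time_s: 22.33
ee_pos: [0.4526, 0.2261, 0.0797]
eef_rot: [-3.141, 0.002, 0.316]
force: [-0.5, -2.1, 6.0]
grip_width: 0.0283
```

```bash
python3 f.py
```

```text
22.5833 [0.4526 0.2262 0.0798] [-3.1406  0.0017  0.316 ] F [-0.5618 -0.863   4.9895] [0.5922 0.3407 0.4825] M [-0.2231  0.1937  0.0008] 0.028235338474984925
```

Emit:
{"op": "servo_tool", "data": {
  "rows": [
    [0,0,-0.0002,0,0,0,-0.6],
    [0,0,-0.0004,0,0,0,-0.6],
    [0,0,-0.0005,0,0,0,-0.6],
    [0,0,-0.0006,0,0,0,-0.6],
    [0,0,-0.0006,0,0,0,-0.6],
    [0,0,-0.0006,0,0,0,-0.6],
    [0,0,-0.0006,0,0,0,-0.6],
    [0,0,-0.0006,0,0,0,-0.6]
  ]
}}

```text
time_s: 23.25
ee_pos: [0.4525, 0.2261, 0.079]
eef_rot: [-3.141, 0.002, 0.316]
force: [0.5, -0.7, 2.3]
grip_width: 0.0283
```

```bash
python3 f.py
```

```text
23.5 [0.4525 0.2261 0.0791] [-3.1406  0.002   0.3159] F [-0.0902 -0.6846  0.9196] [0.4481 0.2252 0.8742] M [-0.1464  0.0327 -0.0005] 0.028512794010173953
```

Emit:
{"op": "servo_tool", "data": {
  "rows": [
    [0,0,-0.0002,0,0,0,-0.6],
    [0,0,-0.0004,0,0,0,-0.6],
    [0,0,-0.0005,0,0,0,-0.6],
    [0,0,-0.0006,0,0,0,-0.6],
    [0,0,-0.0006,0,0,0,-0.6],
    [0,0,-0.0006,0,0,0,-0.6],
    [0,0,-0.0006,0,0,0,-0.6],
    [0,0,-0.0006,0,0,0,-0.6]
  ]
}}

```text
time_s: 24.17
ee_pos: [0.4527, 0.2262, 0.0789]
eef_rot: [-3.141, 0.001, 0.316]
force: [-1.4, -1.0, 6.6]
grip_width: 0.0283
```

```bash
python3 f.py
```

```text
24.4167 [0.4527 0.2262 0.0789] [-3.1407  0.0014  0.316 ] F [-2.0648 -1.3397  7.3247] [0.2784 0.7912 0.5582] M [-0.3136  0.4572 -0.0119] 0.028383247720153625
```

Emit:
{"op": "servo_tool", "data": {
  "rows": [
    [0,0,-0.0004,0,0,0,-0.6],
    [0,0,-0.0005,0,0,0,-0.6],
    [0,0,-0.0006,0,0,0,-0.6],
    [0,0,-0.0007,0,0,0,-0.6],
    [0,0,-0.0007,0,0,0,-0.6],
    [0,0,-0.0007,0,0,0,-0.6],
    [0,0,-0.0007,0,0,0,-0.6],
    [0,0,-0.0007,0,0,0,-0.6]
  ]
}}

```text
time_s: 25.08
ee_pos: [0.4528, 0.2263, 0.0789]
eef_rot: [-3.141, 0.001, 0.316]
force: [-3.6, -2.0, 10.4]
grip_width: 0.0285
```

```bash
python3 f.py
```

```text
25.3333 [0.4528 0.2262 0.0789] [-3.1407  0.001   0.316 ] F [-3.0423 -1.4377 10.0991] [0.2895 0.1981 0.7126] M [-0.4786  0.777   0.0203] 0.028310655681955448
```

Emit:
{"op": "servo_tool", "data": {
  "rows": [
    [-0.0003,-0.0002,-0.0007,0,0,0,-0.6],
    [-0.0003,-0.0002,-0.0008,0,0,0,-0.6],
    [-0.0003,-0.0002,-0.0009,0,0,0,-0.6],
    [-0.0003,-0.0002,-0.0009,0,0,0,-0.6],
    [-0.0003,-0.0002,-0.0009,0,0,0,-0.6],
    [-0.0003,-0.0002,-0.0009,0,0,0,-0.6],
    [-0.0003,-0.0002,-0.0009,0,0,0,-0.6],
    [-0.0003,-0.0002,-0.0009,0,0,0,-0.6]
  ]
}}

```text
time_s: 26.0
ee_pos: [0.4528, 0.2262, 0.0788]
eef_rot: [-3.141, 0.0, 0.316]
force: [-3.1, -1.1, 12.5]
grip_width: 0.028
```

```bash
python3 f.py
python3 - <<'E'
from h import *
p=shot('scene');P=cloud(p)
q=P[283:287,215:222].reshape(-1,3);q=q[(q[:,2]<.06)];print((q*1e3).round(0).tolist())
E
```

```text
26.25 [0.4528 0.2262 0.0788] [-3.1405  0.      0.316 ] F [-3.2022 -1.5703 12.054 ] [0.6324 0.5046 0.8421] M [-0.3876  0.8179  0.0162] 0.02841958456463691
[[444.0, 237.0, 57.0], [442.0, 237.0, 58.0], [460.0, 217.0, 29.0], [459.0, 215.0, 30.0], [457.0, 214.0, 30.0], [454.0, 214.0, 32.0], [453.0, 213.0, 32.0], [443.0, 238.0, 55.0], [442.0, 236.0, 54.0], [454.0, 223.0, 36.0], [454.0, 220.0, 33.0], [454.0, 217.0, 32.0], [455.0, 213.0, 28.0], [451.0, 214.0, 31.0], [444.0, 238.0, 52.0], [442.0, 237.0, 52.0], [450.0, 226.0, 38.0], [450.0, 224.0, 36.0], [452.0, 220.0, 32.0]]
```

Emit:
{"op": "servo_tool", "data": {
  "rows": [
    [-0.0004,-0.0002,-0.0008,0,0,0,-0.6],
    [-0.0004,-0.0002,-0.0009,0,0,0,-0.6],
    [-0.0004,-0.0002,-0.0009,0,0,0,-0.6],
    [-0.0004,-0.0002,-0.00095,0,0,0,-0.6],
    [-0.0004,-0.0002,-0.00095,0,0,0,-0.6],
    [-0.0004,-0.0002,-0.00095,0,0,0,-0.6],
    [-0.0004,-0.0002,-0.00095,0,0,0,-0.6],
    [-0.0004,-0.0002,-0.00095,0,0,0,-0.6]
  ]
}}

```text
time_s: 26.97
ee_pos: [0.4527, 0.2262, 0.0788]
eef_rot: [-3.14, -0.001, 0.316]
force: [-2.5, -1.3, 12.6]
grip_width: 0.0281
```

```bash
python3 f.py
```

```text
27.2167 [0.4527 0.2262 0.0788] [-3.1404 -0.0011  0.3161] F [-3.5085 -1.2588 12.7126] [0.4387 0.4156 0.5803] M [-0.4159  0.828   0.0025] 0.02798951888513464
```

Emit:
{"op": "servo_tool", "data": {
  "rows": [
    [-0.0003,0,-0.0005,0,0,0,-0.6],
    [-0.0003,0,-0.0003,0,0,0,-0.6],
    [-0.0003,0,-0.0001,0,0,0,-0.6],
    [-0.0003,0,-0.0001,0,0,0,-0.6],
    [-0.0003,0,-0.0001,0,0,0,-0.6],
    [-0.0003,0,-0.0001,0,0,0,-0.6],
    [-0.0003,0,-0.0001,0,0,0,-0.6],
    [-0.0003,0,-0.0001,0,0,0,-0.6]
  ]
}}

```text
time_s: 27.88
ee_pos: [0.4525, 0.2262, 0.0789]
eef_rot: [-3.14, -0.001, 0.316]
force: [-1.5, -1.1, 4.9]
grip_width: 0.0281
```

Emit:
{"op": "servo_tool", "data": {
  "rows": [
    [0,0,0,0,0,0,-0.6],
    [0,0,0,0,0,0,-0.6],
    [0,0,0,0,0,0,-0.6],
    [0,0,0,0,0,0,-0.6],
    [0,0,0,0,0,0,-0.6],
    [0,0,0,0,0,0,-0.6],
    [0,0,0,0,0,0,-0.6],
    [0,0,0,0,0,0,-0.6]
  ],
  "newtons": 6
}}

```text
time_s: 28.55
ee_pos: [0.4525, 0.2262, 0.0789]
eef_rot: [-3.14, -0.001, 0.316]
force: [0.3, -0.2, 4.4]
grip_width: 0.0288
```

```bash
python3 f.py
```

```text
28.8 [0.4525 0.2262 0.0789] [-3.1405 -0.0013  0.316 ] F [-0.1084 -0.4838  3.5545] [0.4774 0.3431 0.579 ] M [-0.0656  0.0032 -0.02  ] 0.02885077015060579
```

Emit:
{"op": "servo_tool", "data": {
  "rows": [
    [0,0,0,0,0,0,-0.36],
    [0,0,0,0,0,0,-0.34],
    [0,0,0,0,0,0,-0.335],
    [0,0,0,0,0,0,-0.335],
    [0,0,0,0,0,0,-0.335],
    [0,0,0,0,0,0,-0.335],
    [0,0,0,0,0,0,-0.335],
    [0,0,0,0,0,0,-0.335]
  ]
}}

```text
time_s: 29.47
ee_pos: [0.4525, 0.2262, 0.0789]
eef_rot: [-3.14, -0.001, 0.316]
force: [0.4, -0.1, -1.6]
grip_width: 0.0318
```

```bash
python3 f.py
```

```text
29.7167 [0.4525 0.2262 0.0789] [-3.1404 -0.0013  0.316 ] F [-0.241  -0.0664 -0.9582] [0.7109 0.3636 0.7424] M [0.0098 0.0063 0.0028] 0.03187568118492397
```

Emit:
{"op": "servo_tool", "data": {
  "rows": [
    [0,0,0,0,0,0,-0.4],
    [0,0,0,0,0,0,-0.4],
    [0,0,0,0,0,0,-0.4],
    [0,0,0.001,0,0,0,-0.4],
    [0,0,0.002,0,0,0,-0.4],
    [0,0,0.003,0,0,0,-0.4],
    [0,0,0.004,0,0,0,-0.4],
    [0,0,0.005,0,0,0,-0.4]
  ],
  "newtons": 6
}}

```text
time_s: 30.38
ee_pos: [0.4525, 0.2262, 0.0841]
eef_rot: [-3.14, -0.001, 0.316]
force: [-0.7, 0.1, -2.2]
grip_width: 0.0317
```

Emit:
{"op": "servo_tool", "data": {
  "rows": [
    [0,0,0.003,0,0,0,-0.4],
    [0,0,0.006,0,0,0,-0.4],
    [0,0,0.009,0,0,0,-0.4],
    [0,0,0.012,0,0,0,-0.4],
    [0,0,0.015,0,0,0,-0.4],
    [0,0,0.02,0,0,0,-0.4],
    [0,0,0.025,0,0,0,-0.4],
    [0,0,0.03,0,0,0,-0.4]
  ]
}}

```text
time_s: 31.05
ee_pos: [0.4526, 0.2262, 0.1147]
eef_rot: [-3.14, -0.002, 0.316]
force: [0.1, -0.5, -1.4]
grip_width: 0.0317
```

Emit:
{"op": "servo_tool", "data": {
  "rows": [
    [0,0,0.01,0,0,0,-0.4],
    [0,0,0.02,0,0,0,-0.4],
    [0,0,0.03,0,0,0,-0.4],
    [0,0,0.045,0,0,0,-0.4],
    [0,0,0.06,0,0,0,-0.4],
    [0,0,0.075,0,0,0,-0.4],
    [0,0,0.085,0,0,0,-0.4],
    [0,0,0.085,0,0,0,-0.4]
  ]
}}

```text
time_s: 31.72
ee_pos: [0.4533, 0.2265, 0.2022]
eef_rot: [-3.14, -0.005, 0.316]
force: [1.2, 0.2, -1.2]
grip_width: 0.0317
```

Run:
```python
from h import *
np.set_printoptions(precision=4,suppress=True)
o=ctrl.get_obs();print(o['time_s'],o['ee_pos'],o['eef_rot'],o['force'],o['grip_width'])
p=shot('scene','s6.png')
a=cv2.imread('pics/s6.png');cv2.imwrite('pics/s6c.png',cv2.resize(a[180:300,170:290],None,fx=5,fy=5,interpolation=cv2.INTER_CUBIC))
P=cloud(p)
for v in range(280,288):
    print(v,[ '%d,%d,%d|%.0f,%.0f,%.0f'%(*p['image'][v,u],*(P[v,u]*1e3)) for u in range(211,224,1)])
```

```text
31.7167 [0.4533 0.2265 0.2022] [-3.1402 -0.0053  0.3161] [ 1.2085  0.1614 -1.2187] 0.03168443089762151
280 ['122,123,125|476,219,30', '122,124,125|475,217,29', '127,129,131|475,214,27', '127,130,131|473,213,27', '130,132,133|472,212,27', '131,133,135|470,210,26', '131,134,136|468,209,27', '133,136,137|468,207,25', '132,135,136|466,205,26', '133,135,136|463,205,28', '133,135,137|461,204,28', '132,133,134|460,202,27', '132,134,135|457,202,29']
281 ['123,124,125|476,219,27', '125,126,127|474,218,27', '126,128,129|473,216,26', '130,131,133|472,214,25', '130,133,134|473,210,22', '131,133,135|470,210,24', '132,134,135|470,207,21', '134,135,137|467,207,23', '134,136,137|466,205,22', '133,136,137|464,204,23', '132,133,135|461,204,25', '131,133,133|460,203,25', '131,132,134|458,202,26']
282 ['123,124,126|475,220,25', '125,127,129|475,217,23', '127,129,130|475,214,20', '127,131,132|473,214,22', '130,133,134|473,211,19', '131,134,135|471,209,19', '134,136,136|469,209,20', '133,135,137|467,208,21', '132,135,136|466,205,20', '133,135,137|465,203,18', '131,134,136|461,204,22', '129,132,133|459,203
[... 1046 characters left out ...]
7|425,234,62']
286 ['222,225,226|440,251,62', '220,223,224|439,251,63', '221,223,224|438,249,62', '220,222,222|436,248,63', '222,224,222|434,247,63', '224,224,223|433,246,63', '223,224,223|432,244,62', '223,225,225|431,242,61', '225,227,229|429,241,62', '230,232,232|428,240,62', '234,236,237|426,239,62', '235,237,238|425,237,62', '235,237,238|423,236,62']
287 ['232,234,235|438,254,63', '232,234,235|438,251,61', '232,234,235|436,251,62', '232,234,235|435,249,62', '232,234,235|432,249,63', '232,234,235|432,247,62', '232,234,234|430,245,62', '232,235,235|429,244,62', '234,236,236|426,244,64', '234,236,237|425,242,63', '236,238,238|424,241,62', '236,238,239|422,240,64', '235,238,238|421,239,63']
```

View pics/s6c.png

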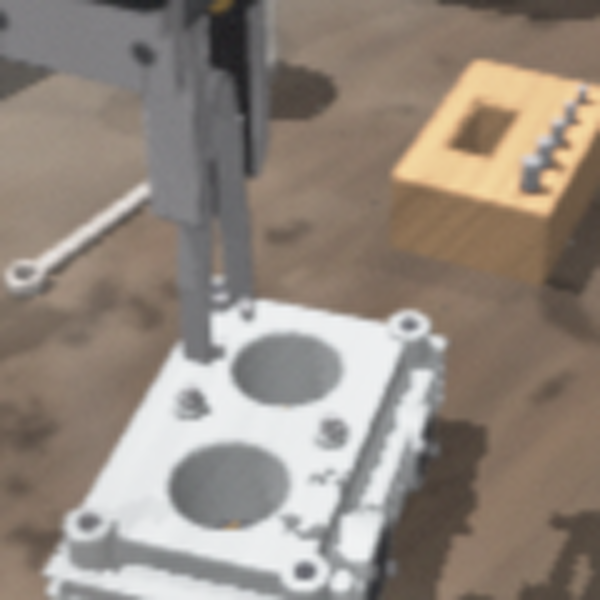

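Emit:
{"op": "servo_tool", "data": {
  "rows": [
    [0.011,-0.035,0,0,0.002,-0.002,-0.4],
    [0.023,-0.07,0,0,0.005,-0.005,-0.4],
    [0.036,-0.11,0,0,0.005,-0.005,-0.4],
    [0.049,-0.149,0,0,0.005,-0.005,-0.4],
    [0.062,-0.188,0,0,0.005,-0.005,-0.4],
    [0.075,-0.227,0,0,0.005,-0.005,-0.4],
    [0.086,-0.262,0,0,0.005,-0.005,-0.4],
    [0.0945,-0.286,0,0,0.005,-0.005,-0.4]
  ]
}}

```text
time_s: 32.43
ee_pos: [0.5474, -0.0627, 0.1995]
eef_rot: [-3.138, 0.003, 0.309]
force: [0.2, 0.1, -2.0]
grip_width: 0.032
```

Emit:
{"op": "servo_tool", "data": {
  "rows": [
    [0,0,0,0,0,0,-0.4],
    [0,0,0,0,0,0,-0.4],
    [0,0,0,0,0,0,-0.4],
    [0,0,0,0,0,0,-0.4],
    [0,0,0,0,0,0,-0.4],
    [0,0,0,0,0,0,-0.4],
    [0,0,0,0,0,0,-0.4],
    [0,0,0,0,0,0,-0.4]
  ]
}}

```text
time_s: 33.1
ee_pos: [0.5474, -0.0623, 0.1996]
eef_rot: [-3.138, 0.003, 0.31]
force: [-0.4, 0.5, -1.0]
grip_width: 0.0317
```

Run:
```python
from tg import *
o=ctrl.get_obs();print(o['time_s'],o['ee_pos'],o['eef_rot'],o['force'],o['grip_width'])
run(.138,.15,o['ee_pos'][:2]);run(.15,.18,o['ee_pos'][:2])
p=shot('scene','s7.png');q=shot('top','t7.png')
a=cv2.imread('pics/s7.png');cv2.imwrite('pics/s7c.png',cv2.resize(a[140:260,210:330],None,fx=5,fy=5,interpolation=cv2.INTER_CUBIC))
a=cv2.imread('pics/t7.png');cv2.imwrite('pics/t7c.png',cv2.resize(a[140:290,110:310],None,fx=3.7,fy=3.7,interpolation=cv2.INTER_CUBIC))
```

```text
33.1 [ 0.5474 -0.0623  0.1996] [-3.1384  0.0025  0.31  ] [-0.4368  0.4662 -0.9616] 0.03172011370330821
scene 43 x [-9.2294 -9.0967 -7.3324 -2.218   3.3111  6.321   7.0879] y [-17.6934 -16.8262 -16.6199  13.3763  19.2738  20.2746  22.0311]
 hist y (array([ 0,  0, 11,  4,  4,  0,  0,  0,  0,  4,  5, 14,  1]), array([-26, -22, -18, -14, -10,  -6,  -2,   2,   6,  10,  14,  18,  22,
        26]))
top 0
scene 95 x [-7.3122 -6.9431 -6.2769 -1.6634  2.9599  4.0313  4.7082] y [-18.304  -16.8498 -16.032   16.0569  18.2988  19.706   20.0469]
 hist y (array([ 0,  1, 30, 10,  0,  0,  0,  0,  0,  0, 41, 13,  0]), array([-26, -22, -18, -14, -10,  -6,  -2,   2,   6,  10,  14,  18,  22,
        26]))
top 0
```

View pics/s7c.png

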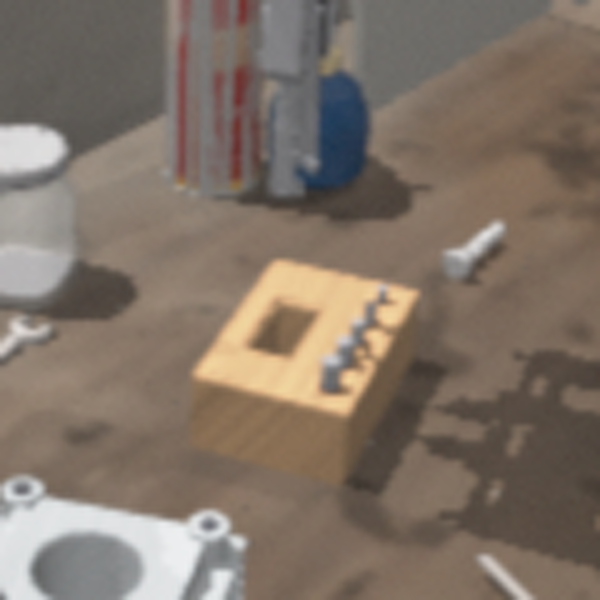

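View pics/t7c.png

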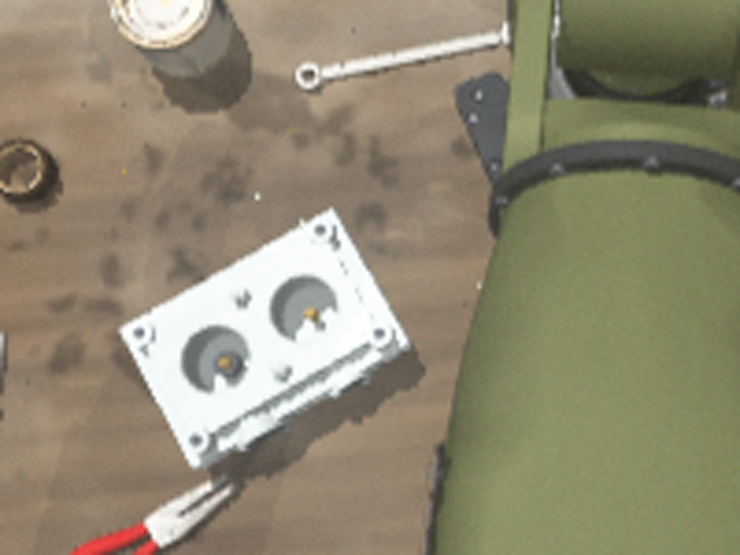

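Emit:
{"op": "servo_tool", "data": {
  "rows": [
    [0.0008,0.0003,0,-0.0023,-0.0034,0.001,-0.4],
    [0.0008,0.0003,-0.015,-0.0023,-0.0034,0.001,-0.4],
    [0.0008,0.0003,-0.03,-0.0023,-0.0034,0.001,-0.4],
    [0.0008,0.0003,-0.045,-0.0023,-0.0034,0.001,-0.4],
    [0.0008,0.0003,-0.06,-0.0023,-0.0034,0.001,-0.4],
    [0.0008,0.0003,-0.075,-0.0023,-0.0034,0.001,-0.4],
    [0.0008,0.0003,-0.085,-0.0023,-0.0034,0.001,-0.4],
    [0.0008,0.0003,-0.085,-0.0023,-0.0034,0.001,-0.4]
  ]
}}

```text
time_s: 34.07
ee_pos: [0.5473, -0.0622, 0.1126]
eef_rot: [-3.14, 0.003, 0.31]
force: [-0.4, -0.8, -1.3]
grip_width: 0.0317
```

```bash
python3 f.py
python3 - <<'E'
import cv2
a=cv2.imread('pics/f.png');cv2.imwrite('pics/s8c.png',cv2.resize(a[140:260,210:330],None,fx=5,fy=5,interpolation=cv2.INTER_CUBIC))
E
```

```text
34.3167 [ 0.5486 -0.0625  0.1155] [ 3.1409 -0.0013  0.3103] F [-0.0228 -0.2828 -1.293 ] [0.4048 0.2757 0.1471] M [ 0.0062 -0.021  -0.001 ] 0.03128288344520992
```

View pics/s8c.png

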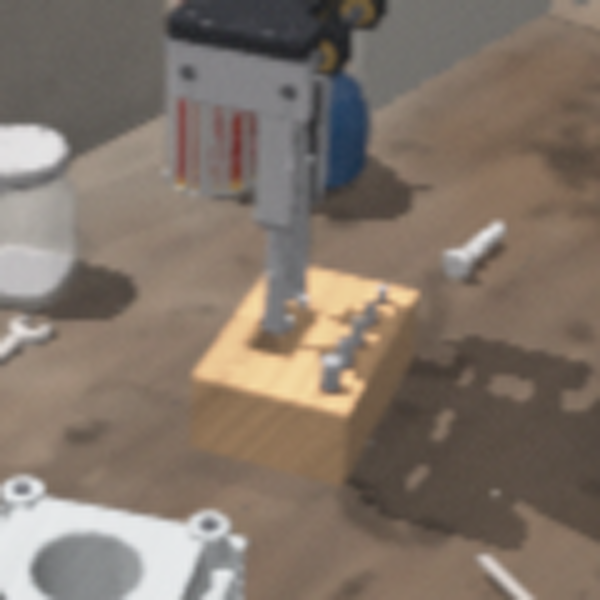

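Emit:
{"op": "servo_tool", "data": {
  "rows": [
    [-0.0003,0.0004,-0.002,0,0.001,0,-0.4],
    [-0.0003,0.0004,-0.005,0,0.001,0,-0.4],
    [-0.0003,0.0004,-0.008,0,0.001,0,-0.4],
    [-0.0003,0.0004,-0.011,0,0.001,0,-0.4],
    [-0.0003,0.0004,-0.014,0,0.001,0,-0.4],
    [-0.0003,0.0004,-0.017,0,0.001,0,-0.4],
    [-0.0003,0.0004,-0.02,0,0.001,0,-0.4],
    [-0.0003,0.0004,-0.02,0,0.001,0,-0.4]
  ]
}}

```text
time_s: 34.98
ee_pos: [0.548, -0.0621, 0.0948]
eef_rot: [-3.142, 0.001, 0.31]
force: [0.8, 0.4, -1.4]
grip_width: 0.0318
```

Emit:
{"op": "servo_tool", "data": {
  "rows": [
    [0,0,-0.004,0,0,0,-0.4],
    [0,0,-0.008,0,0,0,-0.4],
    [0,0,-0.012,0,0,0,-0.4],
    [0,0,-0.015,0,0,0,-0.4],
    [0,0,-0.017,0,0,0,-0.4],
    [0,0,-0.019,0,0,0,-0.4],
    [0,0,-0.02,0,0,0,-0.4],
    [0,0,-0.02,0,0,0,-0.4]
  ]
}}

```text
time_s: 35.65
ee_pos: [0.548, -0.062, 0.0746]
eef_rot: [-3.141, 0.001, 0.31]
force: [0.5, -0.5, -1.1]
grip_width: 0.0318
```

Now ease down to floor contact.

Emit:
{"op": "servo_tool", "data": {
  "rows": [
    [0,0,-0.0005,0,0,0,-0.4],
    [0,0,-0.001,0,0,0,-0.4],
    [0,0,-0.0014,0,0,0,-0.4],
    [0,0,-0.0017,0,0,0,-0.4],
    [0,0,-0.0017,0,0,0,-0.4],
    [0,0,-0.0017,0,0,0,-0.4],
    [0,0,-0.0017,0,0,0,-0.4],
    [0,0,-0.0017,0,0,0,-0.4]
  ]
}}

```text
time_s: 36.32
ee_pos: [0.5482, -0.0621, 0.0732]
eef_rot: [3.141, 0.0, 0.31]
force: [-0.1, 0.2, 3.5]
grip_width: 0.0319
```

```bash
python3 f.py
```

```text
36.5667 [ 0.5482 -0.0621  0.0731] [3.1415 0.0004 0.3103] F [-0.3467  0.4939  5.1065] [0.5687 0.5128 0.5912] M [0.0384 0.103  0.0035] 0.0315395295895862
```

Emit:
{"op": "servo_tool", "data": {
  "rows": [
    [0,0,0,0,0,0,-0.3],
    [0,0,0,0,0,0,-0.2],
    [0,0,0,0,0,0,0],
    [0,0,0,0,0,0,0.2],
    [0,0,0,0,0,0,0.3],
    [0,0,0,0,0,0,0.3],
    [0,0,0,0,0,0,0.3],
    [0,0,0,0,0,0,0.3]
  ]
}}

```text
time_s: 37.23
ee_pos: [0.5482, -0.0621, 0.0731]
eef_rot: [3.142, 0.0, 0.31]
force: [0.0, -0.5, 0.4]
grip_width: 0.0613
```

Emit:
{"op": "servo_tool", "data": {
  "rows": [
    [0,0,0.01,0,0,0,0.3],
    [0,0,0.03,0,0,0,0.3],
    [0,0,0.05,0,0,0,0.3],
    [0,0,0.08,0,0,0,0.3],
    [0,0,0.11,0,0,0,0.3],
    [0,0,0.14,0,0,0,0.3],
    [0,0,0.15,0,0,0,0.3],
    [0,0,0.15,0,0,0,0.3]
  ]
}}

```text
time_s: 37.9
ee_pos: [0.549, -0.0622, 0.2263]
eef_rot: [3.139, -0.004, 0.31]
force: [0.2, -0.8, 0.2]
grip_width: 0.0612
```

Emit:
{"op": "servo_tool", "data": {
  "rows": [
    [-0.02,-0.03,0,0,0,0,0.3],
    [-0.04,-0.06,0,0,0,0,0.3],
    [-0.06,-0.09,0,0,0,0,0.3],
    [-0.08,-0.12,0,0,0,0,0.3],
    [-0.1,-0.15,0,0,0,0,0.3],
    [-0.12,-0.18,0,0,0,0,0.3],
    [-0.14,-0.2,0,0,0,0,0.3],
    [-0.14,-0.2,0,0,0,0,0.3]
  ]
}}

```text
time_s: 38.57
ee_pos: [0.406, -0.2647, 0.2248]
eef_rot: [3.141, -0.002, 0.307]
force: [-0.1, -0.0, -0.3]
grip_width: 0.061
```

```bash
python3 f.py; python3 m1.py | grep -E 'tongs|block'
python3 - <<'E'
from h import *
p=shot('scene','s9.png');q=shot('top','t9.png')
a=cv2.imread('pics/s9.png');cv2.imwrite('pics/s9c.png',cv2.resize(a[150:320,160:340],None,fx=4,fy=3.5,interpolation=cv2.INTER_CUBIC))
a=cv2.imread('pics/t9.png');cv2.imwrite('pics/t9c.png',cv2.resize(a[140:290,110:310],None,fx=3.7,fy=3.7,interpolation=cv2.INTER_CUBIC))
for s in (p,q):
  P=cloud(s)
  for c in ((.4519,.2261),(.4821,.1607)):
    d=np.hypot(P[...,0]-c[0],P[...,1]-c[1]); m=(d<.0095)&(s['depth']>0)&(P[...,2]>.005)&(P[...,2]<.05)
    print(c,m.sum(),np.sort((P[m][:,2]*1e3).round(1)))
E
```

```text
38.8167 [ 0.4094 -0.2614  0.2257] [ 3.14   -0.0037  0.3114] F [ 0.0203 -0.0424  0.1811] [0.2907 0.2759 0.5181] M [ 0.0023 -0.0076  0.0261] 0.0610516005241505
block scene 798 z med 0.046287199754694155 ((0.5334761142730713, -0.06512580811977386), (0.08561809360980988, 0.12935005128383636), 17.617206573486328)
tongs scene 138 z med 0.10080292344379449 ((0.5460874438285828, -0.06001397594809532), (0.016367416828870773, 0.03332985192537308), 19.257253646850586)
tongstop scene 55 z med 0.11851177043978019 ((0.5462390184402466, -0.0596013218164444), (0.013271276839077473, 0.023405663669109344), 20.686506271362305)
block top 1167 z med 0.046142646969675884 ((0.5348249673843384, -0.06681977957487106), (0.08578196167945862, 0.12547563016414642), 18.118696212768555)
tongs top 76 z med 0.10994242797065286 ((0.546737790107727, -0.060979656875133514), (0.017770221456885338, 0.031960565596818924), 18.475360870361328)
tongstop top 44 z med 0.12297830692635286 ((0.5475785136222839, -0.0612705759704113), (0.012649409472942352, 0.023700790479779243), 19.859926223754883)
(0.4519, 0.2261) 11 [31.6 31.8 32.  33.1 33.5 36.6 36.9 37.3 37.5 38.1 38.9]
(0.4821, 0.1607) 0 []
(0.4519, 0.2261) 42 [12.1 12.7 13.  14.5 14.8 15.7 16.2 20.  20.6 24.8 27.9 28.1 28.3 28.6
 29.1 30.3 30.4 31.  31.1 31.5 31.6 31.9 31.9 32.2 32.4 32.6 32.7 32.8
 32.9 32.9 32.9 33.2 33.3 33.8 33.8 34.4 34.6 34.8 35.9 37.7 38.3 40.6]
(0.4821, 0.1607) 34 [ 8.6  9.  10.2 10.4 10.4 10.5 10.8 11.2 11.4 11.5 12.2 12.4 12.8 12.8
 13.2 13.4 13.5 13.5 13.6 14.1 14.2 14.6 14.8 24.  30.  30.2 31.7 33.9
 35.8 36.7 37.2 37.3 38.6 40. ]
```

View pics/s9c.png

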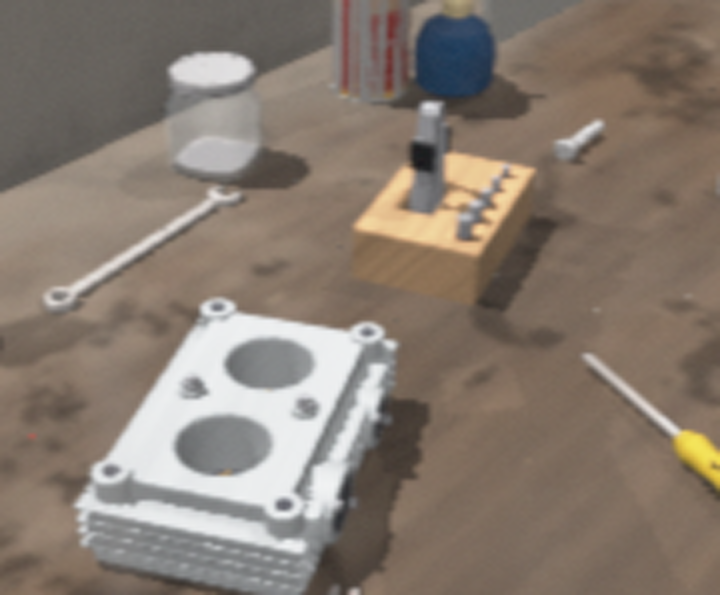

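View pics/t9c.png

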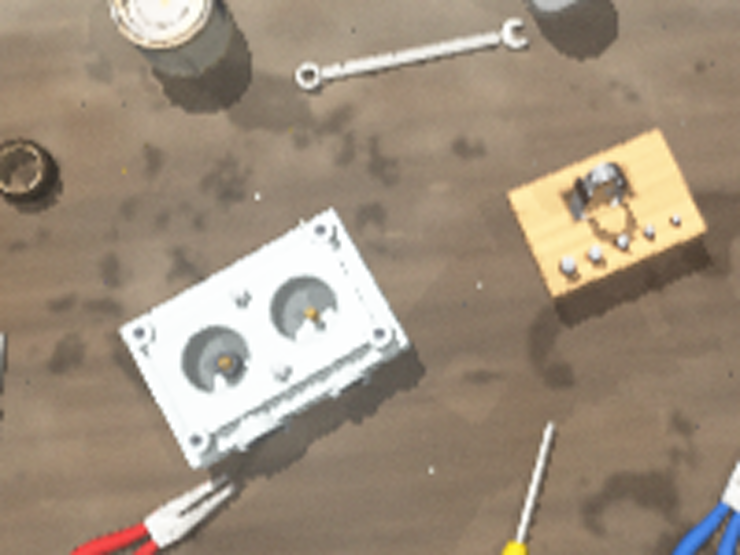

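```bash
python3 -c "
from station import hand_in
print(hand_in())"
```

```text
the job is handed in; nothing more can be done
None
```

I moved the seal to the empty inlet guide, stood the tongs back in their slot and handed the job in at about 39 s. No verdict came back.

- **Pulling off:** I took the tongs from their block, gripped the seal's waist at 25 N over the pads and pulled it off the exhaust guide. The measured drag was about 2 to 4 N.
- **Bedding in:** I pushed the seal down the inlet guide to the stop with the grip raised to 28 N, about 5.6 N per jaw by the figures you gave. The wrist read 12.7 N at the end, so about 14 N on the seal with the weight of the tongs. There was about 3.5 N of sideways force during that push.
- **Releasing:** At 6 N grip the tongs did not spring open, so I opened the fingers slightly to free the seal. They then lifted away without dragging it.

**Last checks**
- **Seal:** The pictures show the exhaust guide bare and the seal on the inlet guide. Its top is at about 32 mm and the guide tip at about 37.5 mm, which matches fully home. The depth readings scatter by 1 to 2 mm, so the pictures cannot confirm the bedding more finely than that.
- **Tongs:** They stand upright in the slot, within about 2 mm of where they began.
- **Everything else:** The loose things in the last pictures look unmoved, and the gripper was clear of everything.

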